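# Load the pivoting drying bar evenly

## Robot

A 6-joint arm with a two-finger parallel gripper is mounted at the origin on the work surface. World frame = base frame: x ahead of the robot, y to its left, z up, the work surface at z = 0. Lengths are in m, angles in rad, forces in N, time in s.
With the tool pointing down it reaches from about 0.25 to 0.725 m from the base axis. Payload 4 kg.
Tool frame: the origin (TCP) lies on the centre line of the jaws, within the pads' length; the fingertips stand 19 mm ahead of it and the grasp point (between the pads) is the TCP; z points along the fingers, y is the direction in which the jaws open and shut (so a half turn about z gives the same grasp; the last joint's range is limited). The gripper opens to 85 mm and grips with 20 to 120 N. Pads are 22 mm wide; open, the fingers measure 114 mm over their backs; the gripper's body (76 mm by 85 mm) begins 54 mm behind the grasp point. The pads swing forward as they close: fully open they stand 13 mm farther back than shut.
Start: joints at [-1.225, 0.241, 0.005, 1.335, 0, 1.571], TCP at [0.169, -0.47, 0.25] pointing down, gripper open.
Joint ranges: [-2.72, 2.72], [-1.05, 1.87], [-1.09, 1.28], [-1.99, 2.15], [-1.42, 1.44], [-3.14, 3.14]. Speed limits (rad/s): [2.79, 2.79, 3.14, 3.14, 3.14, 3.14].

## Interface

Orientations are given as a unit quaternion [x, y, z, w].
In Python, from workcell import bot gives the robot as it stands. The module is installed in compiled form; this text tells all that it offers.
- The arm moves only by the shell command python3 -m handwheel 'ROWS' [OPENING]. ROWS is JSON, a list of rows, each an object of numbers: "dx", "dy", "dz": the shift along the tool's x, y, z as a fraction of full scale; "ax", "ay", "az": the turn, a rotation vector about the tool's x, y, z as a fraction of full scale. In form: [{"dx": .., "dy": .., "dz": .., "ax": .., "ay": .., "az": ..}, ...]. A call has 1 to 12 rows; each row shifts and turns the commanded pose from where the row before left it, along the tool's axes as they then stand; what a row does not reach is not made up. Full scale, the value 1, is 2.5 cm for a shift and 0.15 rad for a turn. A row lasts 1/10 s, in which the tool goes at most 50 mm and 8.59 degrees, less where a joint would pass 70% of its speed; a pose out of reach is approached as far as the arm can. A call with a number of a shift or a turn outside -1 to 1 is refused whole. A call with a gripper value outside its range is refused whole. OPENING is the gripper's target within -1 to 1 (fully open at 1, half-way at 0, shut at -1), set as the call begins (- or left out, the last holds). The fingers move at their own pace and stop on an object; the grip force is fixed at half the most. Time passes only in rows, so rows that do not move let the fingers close. It gives the time, the measured TCP pose, the force and the opening at its end, in the units of the state.
- bot.get_obs(): the state, without advancing time (a new reading comes with each control period).
- bot.camera(name): name is "side" or "top"; returns a dict with "img" (420x560x3 uint8, red, green, blue), "intrinsics" (3x3 intrinsics, pixels), "eye" and "rotation" of the camera in the world. Camera axes: x right, y down, z forward; pixel columns grow to the right and rows downward; lengths in m; the calibration is good to about 2 mm. A picture is of the moment at which its call begins. There is no depth.
- bot.job_done(): hands the job in, once; it reports no verdict.
Trained networks look in a picture, given as the dict that the camera call returned (one of the last four; its "shot" number tells which), for a name from the list of things; names that differ only in an ending like _2 or _b are one class to them, and where a whole thing is asked for, a point or a joint stands for the part that bears it (a point fixed in the world has none). Each returns a list of dicts, best first, with "confidence" (0 to 1); they miss things now and then, are a little off and sometimes report something else, mostly with a low value. They report only what shows in the picture. A call takes as long as a camera call. They do not tell look-alikes from the thing itself.
- bot.trace(thing, picture): "region" (420x560 bool, what is visible of it) and "rect" ([centre column, centre row, width, height] in pixels, round what is visible of it).
The state is a dict: "clock": time; "joint_pos": joint angles; "joint_vel": joint speeds; "tau": joint torques, N m; "eef_pos": TCP position; "tool_rot": TCP orientation; "ft_force": force on the tool from outside, world axes, zero at the start; "ft_torque": the same for the moment, N m; "grip_width": finger opening in m.
Only numpy, scipy, OpenCV 4.12 (cv2) and the standard library are available. Lean on these libraries where they do the work, as an engineer would, in place of code of your own. Each camera call takes 0.05 s, during which the arm holds its last target.

## Task

Hang the three bottle carriers on the pivoting drying bar, one at a time and on alternate sides so that it never dips steeply: first a small one on the right arm (your right, seen from the robot), then the large one on the left arm, then the other small one on the right. Slide the first two outwards along the bar until they sit snug against the spring pad of the end stop on their side, and the last one outwards until its plate is snug against the first small carrier's, feeling for the contact and pushing only gently (around 3 N is right, well under 10 N). Let each one go before fetching the next, leave the bar level and still with all three hanging on it, and do not disturb the other things on the bench.

Things in the scene. Friction and masses are not known exactly. Their poses are not given: they have to be found in the camera images.
- small_a_tab (a point): Grip tab of one small saddle carrier (bottles 32 mm wide, 75 tall; about 220 g): upright steel plate 10 mm thick (carrier x), 30 wide (y), 50 tall, on the bridge plate; pinch across the 10 mm. Point: on the tab, 28 mm above its root, 36 above the bridge's underside, 111 above the bottle bottoms. x: bottle to bottle, y: along the bar when hung, z up. A half turn about z makes no difference.
- small_b_tab (a point): Grip tab of the other small saddle carrier (bottles 32 mm wide, 75 tall; about 220 g): upright steel plate 10 mm thick (carrier x), 30 wide (y), 50 tall, on the bridge plate; pinch across the 10 mm. Point: on the tab, 28 mm above its root, 36 above the bridge's underside, 111 above the bottle bottoms. x: bottle to bottle, y: along the bar when hung, z up. A half turn about z makes no difference.
- large_tab (a point): Grip tab of the large saddle carrier (bottles 42 mm wide, 100 tall; about 360 g): upright steel plate 10 mm thick (carrier x), 30 wide (y), 50 tall, on the bridge plate; pinch across the 10 mm. Point: on the tab, 28 mm above its root, 36 above the bridge's underside, 136 above the bottle bottoms. x: bottle to bottle, y: along the bar when hung, z up. A half turn about z makes no difference.
- small_a_bridge (a point): Centre of the bridge plate of one small carrier (small_a): steel, 90 mm long (x, across the bar), 44 wide (y), 8 thick; point 4 mm above its underside, which rests on the bar, 79 above the bottle bottoms, 32 below the tab point. Two amber bottles hang under it with a 26 mm gap between them that straddles the 16 mm bar. Stands upright on the bottles.
- small_b_bridge (a point): Centre of the bridge plate of the other small carrier (small_b): steel, 90 mm long (x, across the bar), 44 wide (y), 8 thick; point 4 mm above its underside, which rests on the bar, 79 above the bottle bottoms, 32 below the tab point. Two amber bottles hang under it with a 26 mm gap between them that straddles the 16 mm bar. Stands upright on the bottles.
- large_bridge (a point): Centre of the bridge plate of the large carrier: steel, 110 mm long (x, across the bar), 44 wide (y), 8 thick; point 4 mm above its underside, which rests on the bar, 104 above the bottle bottoms, 32 below the tab point. Two amber bottles hang under it with a 26 mm gap between them that straddles the 16 mm bar. Stands upright on the bottles.
- stand: Fixed steel stand of the pivoting drying bar, yawed up to 0.3 rad. Origin under the post, on the bench; y axis: direction of the level bar, towards its left arm (robot's left); x axis: away from the robot. Foot 160 x 110 mm, post 22 mm thick under the bar's middle, fork plates beside the bar there, 46 mm over all across the bar, 24 along it, up to 2 mm above its top.
- bar_mid (a point): Middle of the bar's top face, 140 mm above the bench, 8 above the pivot; turns with the bar: y along it to the left end, z out of its top. Square steel bar 16 x 16 mm, 390 long. A carrier home at a stop has its centre 22 mm inside the pad's face (118 to 142 mm from here); two small ones with plates touching have centres 44 mm apart.
- bar_end_left (a point): Middle of the bar's top face at its left end, 195 mm from the bar's middle. Just inside it is the END STOP: a grey collar 34 mm wide, 14 above the bar, thumb screw to 30, with a black rubber pad on its inner side from 1 to 21 mm above the bar. Unmeasured: the pad's inner face is 140 to 164 mm from the middle, other each time; find it by feel. It yields 1 mm per 3 N, solid after 4 mm.
- bar_end_right (a point): Middle of the bar's top face at its right end, 195 mm from the bar's middle. Just inside it is the END STOP: a grey collar 34 mm wide, 14 above the bar, thumb screw to 30, with a black rubber pad on its inner side from 1 to 21 mm above the bar. Unmeasured: the pad's inner face is 140 to 164 mm from the middle, other each time; find it by feel. It yields 1 mm per 3 N, solid after 4 mm.
- bar (a joint): Tilt of the bar, rad: 0 level, positive = right arm down, negative = left arm down, limits 0.17. A damped spring centres it (3.5 N m per rad, settles in about 0.6 s): it gives way under a load set down slowly, and resists a quick push. One small carrier at the right stop dips it about 0.08; the large alone, or two small ones on one side, more than 0.12; the large at the left stop about balances two small ones on the right.
- beaker_c (a point): Bystander: glass beaker, 80 mm wide, 100 mm tall; point at half height on its axis. Leave it.
- wash_bottle_c (a point): Bystander: white wash bottle with blue cap, 68 mm wide, 170 mm tall; point at half height. Leave it.
There are look-alikes about, which are no part of the job. What is shaped like the part that bears large_tab but pink or yellow is not meant.

How it is judged:
On the way, in this order (a step that is already met when the one before it is completed fails the run):
1. a small carrier hangs on the right arm, snug against the end stop, let go (((horizontal distance between small_a_bridge and stop_right below 0.026 m and (z of small_a_bridge in the frame of bar_mid between 0 and 0.008 m and angle between the z axis of small_a_bridge and the z axis of bar_mid, either way round below 0.12 rad and contact force between the fingers and small_a below 0.2 N)) or (horizontal distance between small_b_bridge and stop_right below 0.026 m and (z of small_b_bridge in the frame of bar_mid between 0 and 0.008 m and angle between the z axis of small_b_bridge and the z axis of bar_mid, either way round below 0.12 rad and contact force between the fingers and small_b below 0.2 N)))), for 0.2 s.
2. the large carrier hangs on the left arm, snug against the end stop, let go (horizontal distance between large_bridge and stop_left below 0.026 m and z of large_bridge in the frame of bar_mid between 0 and 0.008 m and angle between the z axis of large_bridge and the z axis of bar_mid, either way round below 0.12 rad and contact force between the fingers and large below 0.2 N), for 0.2 s.
3. the other small carrier hangs on the right arm, snug against the first, let go ((((horizontal distance between small_a_bridge and stop_right below 0.026 m and (z of small_a_bridge in the frame of bar_mid between 0 and 0.008 m and angle between the z axis of small_a_bridge and the z axis of bar_mid, either way round below 0.12 rad and contact force between the fingers and small_a below 0.2 N)) and (horizontal distance between small_b_bridge and small_a_bridge below 0.0485 m and y of small_b_bridge in the frame of bar_mid above -0.112 m and (z of small_b_bridge in the frame of bar_mid between 0 and 0.008 m and angle between the z axis of small_b_bridge and the z axis of bar_mid, either way round below 0.12 rad and contact force between the fingers and small_b below 0.2 N))) or ((horizontal distance between small_b_bridge and stop_right below 0.026 m and (z of small_b_bridge in the frame of bar_mid between 0 and 0.008 m and angle between the z axis of small_b_bridge and the z axis of bar_mid, either way round below 0.12 rad and contact force between the fingers and small_b below 0.2 N)) and (horizontal distance between small_a_bridge and small_b_bridge below 0.0485 m and y of small_a_bridge in the frame of bar_mid above -0.112 m and (z of small_a_bridge in the frame of bar_mid between 0 and 0.008 m and angle between the z axis of small_a_bridge and the z axis of bar_mid, either way round below 0.12 rad and contact force between the fingers and small_a below 0.2 N))))), for 0.2 s.
At the end, for the whole second after the job is handed in: All let go, at rest, bridges flat on the bar: one small carrier on the right arm within 3.5 mm of its stop pad, the other inside it with plates within 4.5 mm of touching, the large one on the left arm within 3.5 mm of its stop pad; bar level within 0.045 rad (all of step 2 and (((horizontal distance between small_a_bridge and stop_right below 0.026 m and (z of small_a_bridge in the frame of bar_mid between 0 and 0.008 m and angle between the z axis of small_a_bridge and the z axis of bar_mid, either way round below 0.12 rad and contact force between the fingers and small_a below 0.2 N)) and (horizontal distance between small_b_bridge and small_a_bridge below 0.0485 m and y of small_b_bridge in the frame of bar_mid above -0.112 m and (z of small_b_bridge in the frame of bar_mid between 0 and 0.008 m and angle between the z axis of small_b_bridge and the z axis of bar_mid, either way round below 0.12 rad and contact force between the fingers and small_b below 0.2 N))) or ((horizontal distance between small_b_bridge and stop_right below 0.026 m and (z of small_b_bridge in the frame of bar_mid between 0 and 0.008 m and angle between the z axis of small_b_bridge and the z axis of bar_mid, either way round below 0.12 rad and contact force between the fingers and small_b below 0.2 N)) and (horizontal distance between small_a_bridge and small_b_bridge below 0.0485 m and y of small_a_bridge in the frame of bar_mid above -0.112 m and (z of small_a_bridge in the frame of bar_mid between 0 and 0.008 m and angle between the z axis of small_a_bridge and the z axis of bar_mid, either way round below 0.12 rad and contact force between the fingers and small_a below 0.2 N)))) and value of joint bar between -0.045 and 0.045 rad and linear speed of each of small_a, small_b, large below 0.02 m/s).
It fails at once if the bar dips more than 0.135 rad (about 7.7 degrees) either way (value of joint bar above 0.135 rad or value of joint bar below -0.135 rad).
It fails at once if a carrier is pushed against the bar or an end stop, or against another carrier, with more than 10 N (contact force between any of small_a, small_b, large and bar above 10 N or contact force between small_a and small_b above 10 N).
It fails at once if the gripper or arm pushes the bar, its stops or its stand with more than 10 N (contact force between any of the arm, the fingers and stand above 10 N).
It fails at once if a carrier is tipped over (more than 40 degrees) (angle between any of small_a_bridge, small_b_bridge, large_bridge's own z axis and vertical above 0.7 rad).
It fails at once if the beaker or wash bottle is moved more than 30 mm (distance of any of beaker_c, wash_bottle_c from where it was at the start of the episode above 0.03 m).
It also fails if it takes over 72 s, if anything falls off the work surface, if the arm or the gripper's body presses on something with over 40 N, if the wrist force passes 120 N, or if a joint passes its speed limit or range.

## Working session

There is one attempt and no reset: what is moved stays moved. The work goes in short steps, Python scripts to look and compute and a shell command to move; the robot and the scene stay as the last step left them, time stands still between calls to the robot, and variables do not carry over. Pictures are saved under pics/ and viewed, and the job is handed in when it is done.

```bash
mkdir -p pics; ls; python3 - <<'E'
from workcell import bot
import cv2,numpy as np
o=bot.get_obs();print({k:np.round(v,3) for k,v in o.items()})
for n in("side","top"):
    c=bot.camera(n);cv2.imwrite(f"pics/{n}0.png",c["img"][:,:,::-1]);print(n,c["intrinsics"].tolist(),np.round(c["eye"],3).tolist(),np.round(c["rotation"],4).tolist())
    for t in["small_a_tab","large_tab","small_a_bridge","large_bridge","stand","bar","bar_mid","bar_end_left","bar_end_right","beaker_c","wash_bottle_c"]:
        r=bot.trace(t,c)
        print(t,[(round(d["confidence"],2),np.round(d["rect"],1).tolist()) for d in r])
E
```

```text
pics
{'clock': np.float64(0.0), 'joint_pos': array([-1.225,  0.241,  0.004,  1.335, -0.   ,  1.571]), 'joint_vel': array([ 0.   ,  0.001, -0.   , -0.   , -0.   ,  0.   ]), 'tau': array([ 0.0000e+00, -3.7232e+01,  2.5241e+01,  1.7000e-02,  0.0000e+00,
        0.0000e+00]), 'eef_pos': array([ 0.169, -0.47 ,  0.249]), 'tool_rot': array([ 0.985,  0.172, -0.   , -0.001]), 'ft_force': array([0.327, 0.569, 0.3  ]), 'ft_torque': array([-0.057,  0.039, -0.013]), 'grip_width': np.float64(0.086)}
side [[456.97606639247914, 0.0, 278.18778294523753], [0.0, 456.97606639247914, 212.72018605824502], [0.0, 0.0, 1.0]] [0.352, 1.09, 0.788] [-0.0594, 0.8688, -0.4902, 0.0376]
small_a_tab [(0.59, [304.7, 241.3, 34.4, 41.4])]
large_tab [(0.88, [298.8, 284.5, 50.6, 62.3]), (0.76, [320.2, 330.1, 30.8, 74.6]), (0.74, [234.2, 295.7, 50.8, 57.0])]
small_a_bridge [(0.71, [306.9, 238.6, 38.5, 47.2])]
large_bridge [(0.96, [237.2, 295.9, 49.3, 62.4]), (0.89, [302.6, 286.8, 44.5, 60.4]), (0.81, [322.4, 331.4, 33.5, 73.1])]
stand []
bar [(0.92, [240.0, 211.2, 63.6, 77.5])]
bar_mid [(0.85, [238.6, 211.1, 64.1, 79.4])]
[... 450 characters left out ...]
])]
large_tab [(0.92, [176.4, 195.7, 24.7, 38.3]), (0.76, [193.1, 239.8, 21.9, 36.2]), (0.57, [155.2, 260.0, 49.5, 23.4]), (0.33, [274.4, 172.3, 130.9, 42.5])]
small_a_bridge [(0.88, [266.6, 239.2, 22.2, 30.3])]
large_bridge [(0.98, [189.4, 240.0, 22.3, 39.3]), (0.66, [152.8, 257.0, 41.3, 19.7]), (0.65, [175.2, 195.0, 18.0, 38.6])]
stand []
bar [(0.8, [275.9, 175.2, 126.1, 37.7])]
bar_mid [(0.72, [277.6, 176.1, 128.5, 38.9])]
bar_end_left [(0.75, [276.0, 173.8, 126.2, 41.7])]
bar_end_right [(0.71, [275.9, 175.5, 134.2, 44.4])]
beaker_c [(0.7, [410.0, 193.4, 33.7, 27.8]), (0.63, [343.6, 243.2, 22.9, 26.5])]
wash_bottle_c [(0.84, [136.9, 178.9, 35.8, 29.2]), (0.65, [190.2, 240.9, 23.0, 37.2])]
```

```bash
python3 - <<'E'
import cv2
a=cv2.imread("pics/top0.png");b=cv2.imread("pics/side0.png")
cv2.imwrite("pics/top0z.png",cv2.resize(a[130:310,110:450],None,fx=2.35,fy=2.35,interpolation=cv2.INTER_CUBIC))
cv2.imwrite("pics/side0z.png",cv2.resize(b[140:390,160:400],None,fx=2.4,fy=2.4,interpolation=cv2.INTER_CUBIC))
E
```

```text
(no output)
```

View pics/top0z.png

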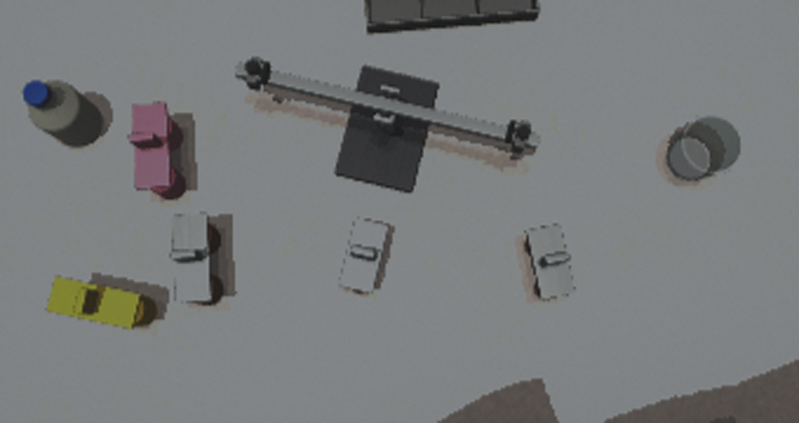

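View pics/side0z.png

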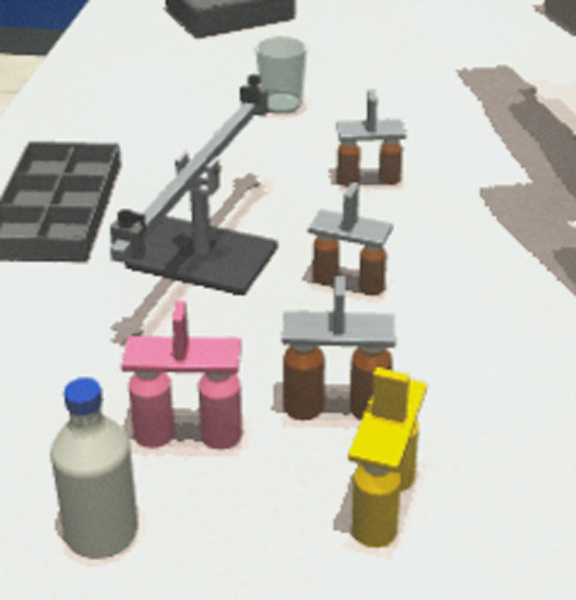

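View pics/top0.png

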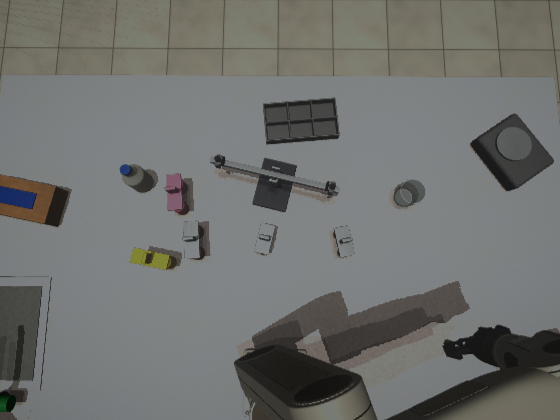

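View pics/side0.png

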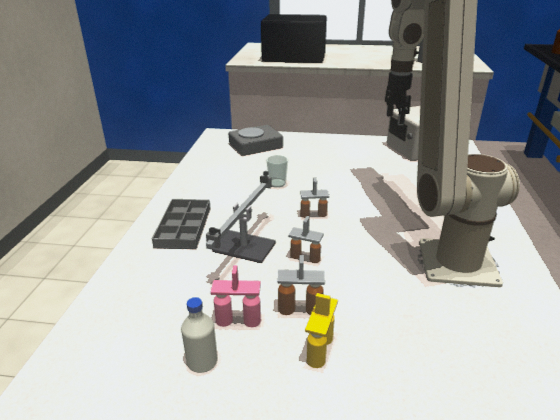

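```bash
cat > h.py <<'E'
from workcell import bot
import cv2,numpy as np
from scipy.spatial.transform import Rotation as R
def ray(c,u,v):
    K=c["intrinsics"];d=c["rotation"]@np.array([(u-K[0][2])/K[0][0],(v-K[1][2])/K[1][1],1]);return c["eye"],d
def atz(c,u,v,z):
    e,d=ray(c,u,v);return e+d*(z-e[2])/d[2]
def proj(c,P):
    q=(np.atleast_2d(P)-c["eye"])@c["rotation"];K=c["intrinsics"]
    return np.c_[K[0][0]*q[:,0]/q[:,2]+K[0][2],K[1][1]*q[:,1]/q[:,2]+K[1][2]]
def crop(c,u0,v0,w,h,f,fn,gain=1.0):
    im=np.clip(c["img"].astype(float)*gain,0,255).astype(np.uint8)[int(v0):int(v0+h),int(u0):int(u0+w),::-1]
    im=cv2.resize(im,None,fx=f,fy=f,interpolation=cv2.INTER_NEAREST)
    for k in range(0,int(w),10): cv2.putText(im,str(int(u0)+k),(k*f,10),0,.35,(0,0,255),1);cv2.line(im,(k*f,12),(k*f,16),(0,0,255),1)
    for k in range(0,int(h),10): cv2.putText(im,str(int(v0)+k),(0,k*f+5),0,.35,(0,0,255),1)
    cv2.imwrite(fn,im)
def st():
    o=bot.get_obs();print({k:np.round(o[k],4).tolist() for k in("clock","eef_pos","tool_rot","ft_force","ft_torque","grip_width","joint_pos")})
    return o
E
python3 - <<'E'
from h import *
c=bot.camera("top")
crop(c,175,215,95,60,8,"pics/a1.png",1.7)
crop(c,205,145,140,60,5,"pics/a2.png",1.7)
crop(c,320,215,50,50,10,"pics/a3.png",1.7)
E
```

```text
(no output)
```

View pics/a1.png

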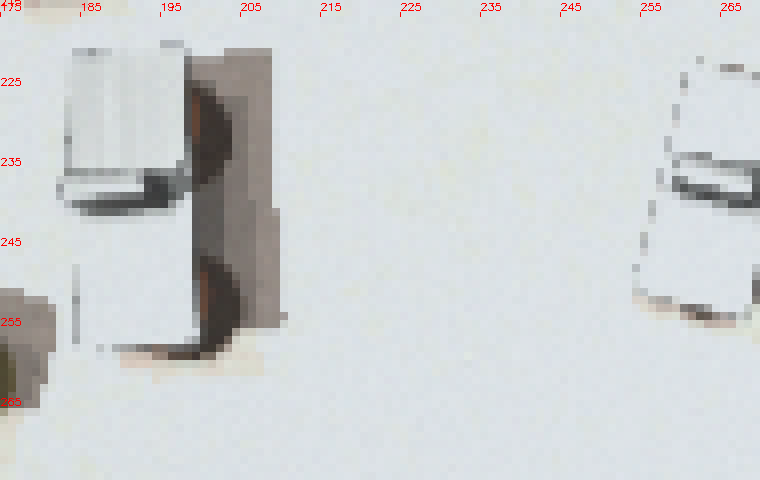

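View pics/a2.png

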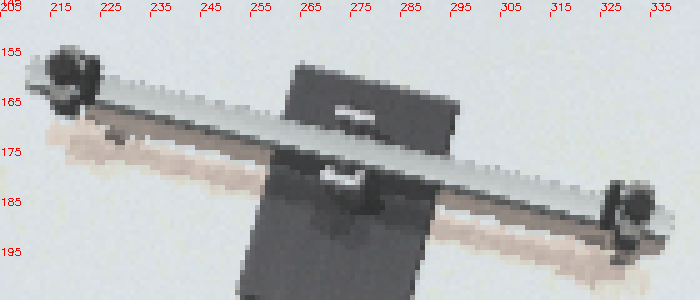

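View pics/a3.png

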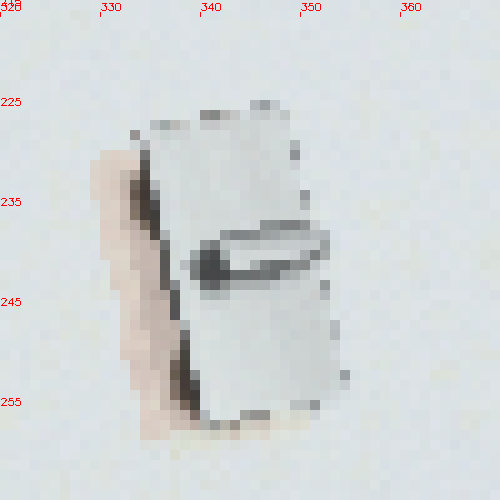

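```bash
python3 - <<'E'
from h import *
c=bot.camera("top");s=bot.camera("side")
crop(c,250,215,35,45,13,"pics/b1.png",1.7)
crop(s,205,165,80,95,6,"pics/b2.png")
crop(s,275,170,60,135,6,"pics/b3.png")
L=atz(c,210,159,.14);Rr=atz(c,339,189,.14);print(L,Rr,np.linalg.norm(L-Rr),np.arctan2(*(-(L-Rr)[[0,1]])),proj(s,L),proj(s,Rr))
sr=[atz(c,u,v,.083) for u,v in[(334,227),(348.7,224.8),(354.3,254.5),(340,257)]];print(np.round(sr,3))
lg=[atz(c,u,v,.108) for u,v in[(183.2,220.7),(197.9,220.5),(199,258.3),(184,258.3)]];print(np.round(lg,3))
E
```

```text
Traceback (most recent call last):
  File "h.py", line 7, in atz
    e,d=ray(c,u,v);return e+d*(z-e[2])/d[2]
        ~~~^^^^^^^
  File "h.py", line 5, in ray
    K=c["intrinsics"];d=c["rotation"]@np.array([(u-K[0][2])/K[0][0],(v-K[1][2])/K[1][1],1]);return c["eye"],d
                        ~~~~~~~~~~~~~^~~~~~~~~~~~~~~~~~~~~~~~~~~~~~~~~~~~~~~~~~~~~~~~~~~~~~
ValueError: matmul: Input operand 1 has a mismatch in its core dimension 0, with gufunc signature (n?,k),(k,m?)->(n?,m?) (size 3 is different from 4)
```

View pics/b1.png

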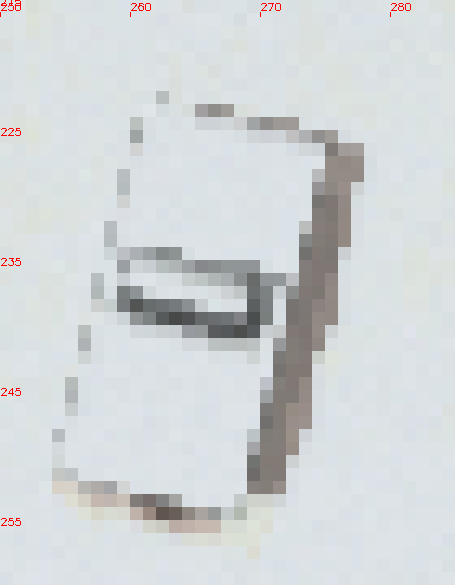

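View pics/b2.png

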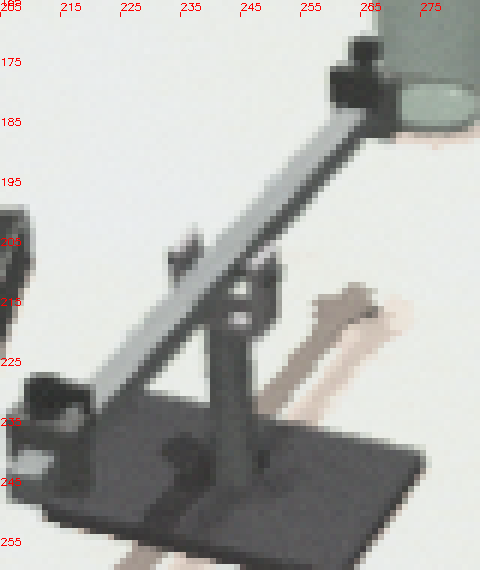

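View pics/b3.png

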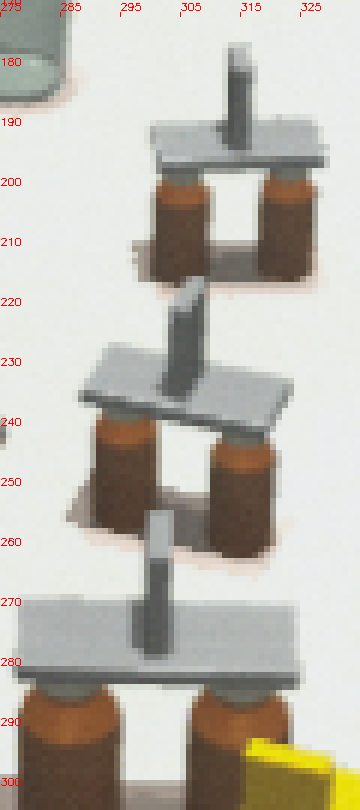

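```bash
python3 - <<'E'
s=open('h.py').read()
s=s.replace('def ray','def _M(c):\n    r=np.array(c["rotation"]);return R.from_quat(r).as_matrix() if r.size==4 else r\ndef ray').replace('c["rotation"]@','_M(c)@').replace('@c["rotation"]','@_M(c)')
open('h.py','w').write(s)
E
python3 - <<'E'
from h import *
from scipy.optimize import least_squares
c=bot.camera("top");s=bot.camera("side")
L=atz(c,210,159,.14);Rr=atz(c,339,189,.14);print(L,Rr,np.linalg.norm(L-Rr))
a=atz(c,274.3,173.5,.142);print("mid top",a,"side",atz(s,242.8,205.8,.142),"proj side",proj(s,a))
l=(atz(c,226.5,159.9,.14)+atz(c,225.5,165.1,.14))/2;r=(atz(c,322.5,182.5,.14)+atz(c,324.5,188.1,.14))/2
d=l-r;print("line",l,r,"yaw",np.arctan2(-d[0],d[1]), "mid on line off", np.cross(d[:2]/np.linalg.norm(d[:2]),(a-r)[:2]))
# carriers: corners top (TL,TR,BR,BL): far-left.. order
def fit(name,ct,cs,Lx,h):
    def pts(p):
        x,y,w=p;cw,sw=np.cos(w),np.sin(w)
        # corners far-left, far-right, near-right, near-left (carrier x ~ world +x)
        q=np.array([[Lx/2,.022],[Lx/2,-.022],[-Lx/2,-.022],[-Lx/2,.022]])
        return np.c_[x+q[:,0]*cw-q[:,1]*sw,y+q[:,0]*sw+q[:,1]*cw,np.full(4,h)]
    def f(p):
        P=pts(p);e=[]
        for cam,k in((c,ct),(s,cs)):
            if k is None: continue
            k=np.array(k,float);e.append((proj(cam,P)-k).ravel())
        e=np.concatenate(e);return e[~np.isnan(e)]
    m=np.mean([atz(c,*k,h) for k in ct],0)
    o=least_squares(f,[m[0],m[1],0]);print(name,np.round(o.x,4),"res",np.round(o.fun,1))
n=np.nan
fit("smallR",[(334,227),(348.7,224.8),(354.3,254.5),(340,257)],None,.09,.083)
fit("smallL",[(260.8,221.8),(275.2,225.3),(269,254.5),(254.6,251)],None,.09,.083)
fit("large",[(183.2,220.7),(197.9,220.5),(199,258.3),(184,258.3)],None,.11,.108)
# side: tops
fit("smallR+s",[(334,227),(348.7,224.8),(354.3,254.5),(340,257)],[(300.5,195.5),(299.7,190.5),(327,190.5),(328,195.7)],.09,.083)
fit("smallL+s",[(260.8,221.8),(275.2,225.3),(269,254.5),(254.6,251)],[(287.5,235.5),(294,227),(323.2,232.8),(319.3,241.3)],.09,.083)
fit("large+s",[(183.2,220.7),(197.9,220.5),(199,258.3),(184,258.3)],[(276.8,281.3),(278,269.7),(324,270.5),(323.7,282.3)],.11,.108)
E
```

```text
[0.658643   0.19665711 0.14      ] [ 0.57024532 -0.18332968  0.14      ] 0.39013344904489416
mid top [0.61510838 0.00587303 0.142     ] side [0.61043802 0.00535335 0.142     ] proj side [[241.13340397 205.78523141]]
line [0.64822298 0.14894191 0.14      ] [ 0.58102749 -0.13825201  0.14      ] yaw -0.22983805070940092 mid on line off -0.00035013455736668253
smallR [ 0.4244 -0.205   0.171 ] res [ 0.2  0.2 -0.1  0.1  0.1 -0.1 -0.1 -0.2]
smallL [ 0.4307  0.0329 -0.2041] res [ 0.2  0.2  0.  -0.2 -0.1 -0.2 -0.1  0.2]
large [0.4229 0.2498 0.0591] res [ 0.1  0.5  0.2 -0.  -0.1 -0.6 -0.2  0.2]
smallR+s [ 0.4243 -0.2047  0.1621] res [ 0.2  0.1 -0.1  0.1 -0.1  0.  -0.4 -0.2 -0.2  0.8 -0.3 -0.8 -0.  -1.2
  0.6  0.1]
smallL+s [ 0.4296  0.0338 -0.2114] res [ 0.   0.6 -0.2  0.2 -0.5  0.2 -0.5  0.5  0.2 -0.9 -1.3 -0.5  0.2 -0.4
 -0.3 -0.5]
large+s [0.4227 0.2502 0.0718] res [-0.3  0.7 -0.2 -0.  -0.  -0.6 -0.1  0.3 -0.4 -0.5 -0.2 -0.8 -0.1  0.2
  0.5  0.3]<stdin>:7: DeprecationWarning: Arrays of 2-dimensional vectors are deprecated. Use arrays of 3-dimensional vectors instead. (deprecated in NumPy 2.0)
```

```bash
cat >> h.py <<'E'
BM=np.array([.6135,.006]);BW=-.229
BX=np.array([np.cos(BW),np.sin(BW)]);BY=np.array([-np.sin(BW),np.cos(BW)])
def bar(y,x=0): return BM+BY*y+BX*x
def yaw_of(Rm): return np.arctan2(Rm[1,1],Rm[0,1])
def plan(way,start=None,spd=1.0):
    """way: list of (x,y,z,jaw yaw); prints rows"""
    import json
    o=bot.get_obs()
    p=np.array(o["eef_pos"]);M=R.from_quat(o["tool_rot"]).as_matrix()
    if start is not None: p=np.array(start[:3]);w=start[3];
    else: w=yaw_of(M)
    rows=[]
    for X in way:
        T=np.array(X[:3]);tw=X[3]
        dw0=(tw-w+np.pi/2)%np.pi-np.pi/2
        n=int(np.ceil(max(np.abs(T-p).max()/.0245/spd,np.linalg.norm(T-p)/.025/spd,abs(dw0)/.148-1e-6,1)))
        for i in range(n):
            k=n-i
            Rm=np.array([[np.sin(w),np.cos(w),0],[-np.cos(w),np.sin(w),0],[0,0,-1.]]).T
            Rm=np.column_stack([[-np.sin(w),np.cos(w),0],[np.cos(w),np.sin(w),0],[0,0,-1]])
            d=np.round(Rm.T@((T-p)/k)/.025,2)
            dw=(w+dw0-w)/1
            tgt=(tw-w+np.pi/2)%np.pi-np.pi/2
            az=np.round(-tgt/k/.15,2)
            rows.append({a:float(v) for a,v in zip(("dx","dy","dz","az"),[*d,az]) if v})
            p=p+Rm@d*.025;w=w-az*.15
    print(len(rows),"end",np.round(p,4),round(w,4));
    for i in range(0,len(rows),12): print(json.dumps(rows[i:i+12]).replace(" ",""))
E
python3 - <<'E'
from h import *
o=bot.get_obs();print(R.from_quat(o["tool_rot"]).as_matrix().round(3))
plan([(.4243,-.2047,.19,.165),(.4243,-.2047,.111,.165)])
E
```

```text
[[ 0.941  0.339  0.   ]
 [ 0.339 -0.941 -0.   ]
 [-0.     0.    -1.   ]]
19 end [ 0.4242 -0.2047  0.1111] 0.1655
[{"dx":0.88,"dy":-0.44,"dz":0.16,"az":-0.62},{"dx":0.92,"dy":-0.35,"dz":0.16,"az":-0.62},{"dx":0.94,"dy":-0.27,"dz":0.16,"az":-0.62},{"dx":0.97,"dy":-0.18,"dz":0.16,"az":-0.62},{"dx":0.98,"dy":-0.09,"dz":0.16,"az":-0.62},{"dx":0.98,"dy":0.01,"dz":0.16,"az":-0.62},{"dx":0.98,"dy":0.1,"dz":0.16,"az":-0.62},{"dx":0.96,"dy":0.19,"dz":0.16,"az":-0.62},{"dx":0.94,"dy":0.27,"dz":0.16,"az":-0.62},{"dx":0.91,"dy":0.36,"dz":0.16,"az":-0.61},{"dx":0.88,"dy":0.44,"dz":0.16,"az":-0.62},{"dx":0.83,"dy":0.52,"dz":0.16,"az":-0.61}]
[{"dx":0.78,"dy":0.6,"dz":0.16,"az":-0.62},{"dx":0.72,"dy":0.67,"dz":0.17,"az":-0.61},{"dx":0.66,"dy":0.72,"dz":0.16,"az":-0.62},{"dz":0.79},{"dz":0.79},{"dz":0.79},{"dz":0.79}]
```

```bash
python3 -m handwheel '[{"dx":0.88,"dy":-0.44,"dz":0.16,"az":-0.62},{"dx":0.92,"dy":-0.35,"dz":0.16,"az":-0.62},{"dx":0.94,"dy":-0.27,"dz":0.16,"az":-0.62},{"dx":0.97,"dy":-0.18,"dz":0.16,"az":-0.62},{"dx":0.98,"dy":-0.09,"dz":0.16,"az":-0.62},{"dx":0.98,"dy":0.01,"dz":0.16,"az":-0.62},{"dx":0.98,"dy":0.1,"dz":0.16,"az":-0.62},{"dx":0.96,"dy":0.19,"dz":0.16,"az":-0.62},{"dx":0.94,"dy":0.27,"dz":0.16,"az":-0.62},{"dx":0.91,"dy":0.36,"dz":0.16,"az":-0.61},{"dx":0.88,"dy":0.44,"dz":0.16,"az":-0.62},{"dx":0.83,"dy":0.52,"dz":0.16,"az":-0.61}]' 0
python3 -m handwheel '[{"dx":0.78,"dy":0.6,"dz":0.16,"az":-0.62},{"dx":0.72,"dy":0.67,"dz":0.17,"az":-0.61},{"dx":0.66,"dy":0.72,"dz":0.16,"az":-0.62},{}]'
python3 - <<'E'
from h import *
st()
c=bot.camera("top");crop(c,300,190,90,75,8,"pics/c1.png",1.7)
s=bot.camera("side");crop(s,270,140,80,90,6,"pics/c2.png",1.0)
plan([(.4243,-.2047,.111,.165)])
E
```

```text
{'clock': 1.45, 'eef_pos': [0.1695, -0.4704, 0.2503], 'tool_rot': [0.9851, 0.172, -0.0, 0.0], 'ft_force': [0.3676, 0.9114, 0.3601], 'ft_torque': [-0.0288, -0.0007, 0.0321], 'grip_width': 0.0856, 'joint_pos': [-1.225, 0.2406, 0.005, 1.3352, -0.0, 1.5708]}
16 end [ 0.4242 -0.2048  0.1111] 0.1655
[{"dx":0.82,"dy":-0.41,"dz":0.35,"az":-0.58},{"dx":0.86,"dy":-0.34,"dz":0.35,"az":-0.58},{"dx":0.88,"dy":-0.26,"dz":0.35,"az":-0.58},{"dx":0.9,"dy":-0.18,"dz":0.35,"az":-0.58},{"dx":0.91,"dy":-0.1,"dz":0.35,"az":-0.58},{"dx":0.92,"dy":-0.02,"dz":0.35,"az":-0.58},{"dx":0.92,"dy":0.06,"dz":0.35,"az":-0.58},{"dx":0.91,"dy":0.14,"dz":0.35,"az":-0.58},{"dx":0.9,"dy":0.21,"dz":0.35,"az":-0.58},{"dx":0.87,"dy":0.29,"dz":0.35,"az":-0.58},{"dx":0.85,"dy":0.37,"dz":0.35,"az":-0.58},{"dx":0.81,"dy":0.44,"dz":0.34,"az":-0.58}]
[{"dx":0.77,"dy":0.51,"dz":0.35,"az":-0.58},{"dx":0.72,"dy":0.57,"dz":0.34,"az":-0.58},{"dx":0.67,"dy":0.63,"dz":0.35,"az":-0.57},{"dx":0.61,"dy":0.68,"dz":0.34,"az":-0.58}]invalid input
invalid input
```

View pics/c2.png

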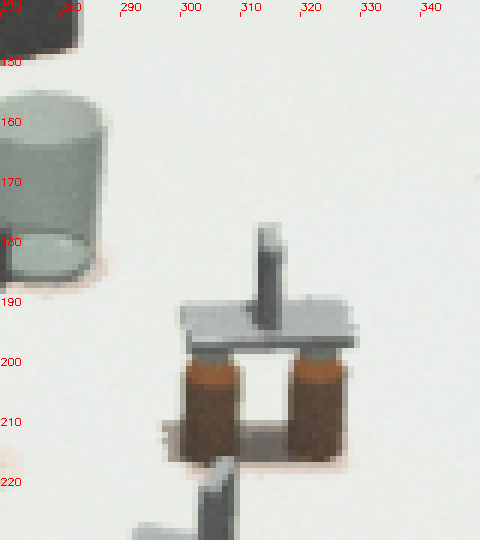

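Rows apparently need every key. I'll have the planner print all six.

```bash
sed -i 's/rows.append.*/rows.append({a:float(v)+0.0 for a,v in zip(("dx","dy","dz","ax","ay","az"),[*d,0,0,az])})/' h.py
python3 - <<'E'
from h import *
plan([(.4243,-.2047,.19,.165),(.4243,-.2047,.111,.165)])
E
python3 -m handwheel '[{"dx":0.88,"dy":-0.44,"dz":0.16,"ax":0,"ay":0,"az":-0.62}]' 0
```

```text
19 end [ 0.4242 -0.2046  0.1111] 0.1655
[{"dx":0.88,"dy":-0.44,"dz":0.16,"ax":0.0,"ay":0.0,"az":-0.62},{"dx":0.92,"dy":-0.35,"dz":0.16,"ax":0.0,"ay":0.0,"az":-0.62},{"dx":0.94,"dy":-0.27,"dz":0.16,"ax":0.0,"ay":0.0,"az":-0.62},{"dx":0.97,"dy":-0.18,"dz":0.16,"ax":0.0,"ay":0.0,"az":-0.62},{"dx":0.98,"dy":-0.09,"dz":0.16,"ax":0.0,"ay":0.0,"az":-0.62},{"dx":0.98,"dy":0.01,"dz":0.16,"ax":0.0,"ay":0.0,"az":-0.62},{"dx":0.98,"dy":0.1,"dz":0.16,"ax":0.0,"ay":0.0,"az":-0.62},{"dx":0.96,"dy":0.19,"dz":0.16,"ax":0.0,"ay":0.0,"az":-0.62},{"dx":0.94,"dy":0.27,"dz":0.16,"ax":0.0,"ay":0.0,"az":-0.62},{"dx":0.91,"dy":0.36,"dz":0.16,"ax":0.0,"ay":0.0,"az":-0.61},{"dx":0.88,"dy":0.44,"dz":0.16,"ax":0.0,"ay":0.0,"az":-0.62},{"dx":0.83,"dy":0.52,"dz":0.16,"ax":0.0,"ay":0.0,"az":-0.61}]
[{"dx":0.78,"dy":0.6,"dz":0.16,"ax":0.0,"ay":0.0,"az":-0.62},{"dx":0.72,"dy":0.67,"dz":0.17,"ax":0.0,"ay":0.0,"az":-0.61},{"dx":0.66,"dy":0.72,"dz":0.16,"ax":0.0,"ay":0.0,"az":-0.62},{"dx":0.0,"dy":0.0,"dz":0.79,"ax":0.0,"ay":0.0,"az":0.0},{"dx":0.0,"dy":0.0,"dz":0.79,"ax":0.0,"ay":0.0,"az":0.0},{"dx":0.0,"dy":0.0,"dz":0.79,"ax":0.0,"ay":0.0,"az":0.0},{"dx":0.0,"dy":0.0,"dz":0.79,"ax":0.0,"ay":0.0,"az":0.0}]
clock: 1.65
eef_pos: [0.1857, -0.4542, 0.2466]
tool_rot: [0.976, 0.217, -0.0, 0.001]
ft_force: [0.3, 0.2, 0.5]
grip_width: 0.0729
```

```bash
python3 -m handwheel '[{"dx":0.92,"dy":-0.35,"dz":0.16,"ax":0,"ay":0,"az":-0.62},{"dx":0.94,"dy":-0.27,"dz":0.16,"ax":0,"ay":0,"az":-0.62},{"dx":0.97,"dy":-0.18,"dz":0.16,"ax":0,"ay":0,"az":-0.62},{"dx":0.98,"dy":-0.09,"dz":0.16,"ax":0,"ay":0,"az":-0.62},{"dx":0.98,"dy":0.01,"dz":0.16,"ax":0,"ay":0,"az":-0.62},{"dx":0.98,"dy":0.1,"dz":0.16,"ax":0,"ay":0,"az":-0.62},{"dx":0.96,"dy":0.19,"dz":0.16,"ax":0,"ay":0,"az":-0.62},{"dx":0.94,"dy":0.27,"dz":0.16,"ax":0,"ay":0,"az":-0.62},{"dx":0.91,"dy":0.36,"dz":0.16,"ax":0,"ay":0,"az":-0.61},{"dx":0.88,"dy":0.44,"dz":0.16,"ax":0,"ay":0,"az":-0.62},{"dx":0.83,"dy":0.52,"dz":0.16,"ax":0,"ay":0,"az":-0.61}]'
python3 -m handwheel '[{"dx":0.78,"dy":0.6,"dz":0.16,"ax":0,"ay":0,"az":-0.62},{"dx":0.72,"dy":0.67,"dz":0.17,"ax":0,"ay":0,"az":-0.61},{"dx":0.66,"dy":0.72,"dz":0.16,"ax":0,"ay":0,"az":-0.62},{"dx":0,"dy":0,"dz":0,"ax":0,"ay":0,"az":0}]'
python3 - <<'E'
from h import *
st()
s=bot.camera("side");crop(s,270,120,80,100,6,"pics/c3.png",1.0)
plan([(.4243,-.2047,.111,.165)])
E
```

```text
clock: 2.75
eef_pos: [0.3739, -0.257, 0.2023]
tool_rot: [0.744, 0.668, 0.0, 0.0]
ft_force: [0.5, -0.1, -1.4]
grip_width: 0.0429
clock: 3.15
eef_pos: [0.4255, -0.2029, 0.1896]
tool_rot: [0.645, 0.765, 0.0, -0.0]
ft_force: [-0.7, 0.4, 0.6]
grip_width: 0.0423
{'clock': 3.15, 'eef_pos': [0.4255, -0.2029, 0.1896], 'tool_rot': [0.6445, 0.7646, 0.0003, -0.0003], 'ft_force': [-0.696, 0.4038, 0.5769], 'ft_torque': [-0.0797, 0.0474, 0.0443], 'grip_width': 0.0423, 'joint_pos': [-0.4453, 0.2218, -0.1821, 1.1673, 0.0008, 0.9554]}
4 end [ 0.4243 -0.2046  0.111 ] 0.1643
[{"dx":-0.01,"dy":-0.01,"dz":0.79,"ax":0.0,"ay":0.0,"az":0.0},{"dx":-0.01,"dy":0.0,"dz":0.79,"ax":0.0,"ay":0.0,"az":0.01},{"dx":-0.01,"dy":-0.01,"dz":0.79,"ax":0.0,"ay":0.0,"az":0.0},{"dx":0.0,"dy":0.0,"dz":0.78,"ax":0.0,"ay":0.0,"az":0.01}]
```

View pics/c3.png

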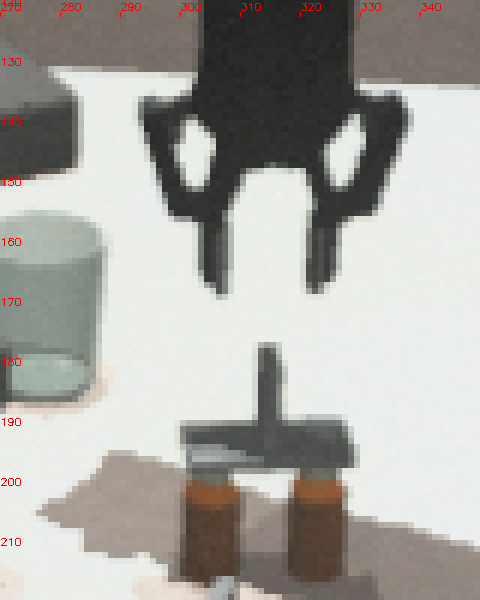

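```bash
python3 -m handwheel '[{"dx":0,"dy":0,"dz":0.79,"ax":0,"ay":0,"az":0},{"dx":0,"dy":0,"dz":0.79,"ax":0,"ay":0,"az":0},{"dx":0,"dy":0,"dz":0.79,"ax":0,"ay":0,"az":0},{"dx":0,"dy":0,"dz":0.76,"ax":0,"ay":0,"az":0},{"dx":0,"dy":0,"dz":0,"ax":0,"ay":0,"az":0}]'
python3 -m handwheel '[{"dx":0,"dy":0,"dz":0,"ax":0,"ay":0,"az":0},{"dx":0,"dy":0,"dz":0,"ax":0,"ay":0,"az":0},{"dx":0,"dy":0,"dz":0,"ax":0,"ay":0,"az":0},{"dx":0,"dy":0,"dz":0,"ax":0,"ay":0,"az":0},{"dx":0,"dy":0,"dz":0,"ax":0,"ay":0,"az":0}]' -1
python3 - <<'E'
from h import *
st()
y=bar(-.085)
plan([(.4243,-.2047,.2,.165),(y[0],y[1],.29,BW),(y[0],y[1],.2,BW)])
E
```

```text
clock: 3.7
eef_pos: [0.4217, -0.2045, 0.1097]
tool_rot: [0.647, 0.762, -0.001, -0.003]
ft_force: [-1.5, 0.5, -1.5]
grip_width: 0.0426
clock: 4.2
eef_pos: [0.4246, -0.205, 0.1126]
tool_rot: [0.646, 0.763, 0.0, 0.001]
ft_force: [-1.3, 0.0, 2.1]
grip_width: 0.0092
{'clock': 4.2, 'eef_pos': [0.4246, -0.205, 0.1126], 'tool_rot': [0.6463, 0.7631, 0.0, 0.0007], 'ft_force': [-1.328, 0.0209, 2.0727], 'ft_torque': [-0.0233, 0.1789, -0.0818], 'grip_width': 0.0092, 'joint_pos': [-0.4496, 0.2946, -0.3049, 0.9698, -0.0003, 0.9559]}
18 end [ 0.5943 -0.0769  0.2001] -0.2291
[{"dx":0.0,"dy":0.0,"dz":-0.87,"ax":0.0,"ay":0.0,"az":0.0},{"dx":0.0,"dy":0.0,"dz":-0.88,"ax":0.0,"ay":0.0,"az":0.0},{"dx":0.01,"dy":0.0,"dz":-0.87,"ax":0.0,"ay":0.0,"az":0.0},{"dx":0.0,"dy":-0.01,"dz":-0.88,"ax":0.0,"ay":0.0,"az":0.0},{"dx":0.39,"dy":0.75,"dz":-0.36,"ax":0.0,"ay":0.0,"az":0.26},{"dx":0.42,"dy":0.74,"dz":-0.36,"ax":0.0,"ay":0.0,"az":0.26},{"dx":0.45,"dy":0.72,"dz":-0.36,"ax":0.0,"ay":0.0,"az":0.26},{"dx":0.48,"dy":0.7,"dz":-0.36,"ax":0.0,"ay":0.0,"az":0.26},{"dx":0.51,"dy":0.69,"dz":-0.36,"ax":0.0,"ay":0.0,"az":0.26},{"dx":0.53,"dy":0.66,"dz":-0.36,"ax":0.0,"ay":0.0,"az":0.27},{"dx":0.56,"dy":0.64,"dz":-0.36,"ax":0.0,"ay":0.0,"az":0.26},{"dx":0.58,"dy":0.62,"dz":-0.36,"ax":0.0,"ay":0.0,"az":0.27}]
[{"dx":0.61,"dy":0.6,"dz":-0.36,"ax":0.0,"ay":0.0,"az":0.26},{"dx":0.63,"dy":0.58,"dz":-0.36,"ax":0.0,"ay":0.0,"az":0.27},{"dx":0.0,"dy":0.0,"dz":0.9,"ax":0.0,"ay":0.0,"az":0.0},{"dx":0.0,"dy":0.0,"dz":0.9,"ax":0.0,"ay":0.0,"az":0.0},{"dx":0.0,"dy":0.0,"dz":0.9,"ax":0.0,"ay":0.0,"az":0.0},{"dx":0.0,"dy":0.0,"dz":0.9,"ax":0.0,"ay":0.0,"az":0.0}]
```

```bash
python3 -m handwheel '[{"dx":0,"dy":0,"dz":-1,"ax":0,"ay":0,"az":0},{"dx":0,"dy":0,"dz":-1,"ax":0,"ay":0,"az":0},{"dx":0,"dy":0,"dz":-1,"ax":0,"ay":0,"az":0},{"dx":0,"dy":0,"dz":-1,"ax":0,"ay":0,"az":0},{"dx":0.39,"dy":0.75,"dz":-0.36,"ax":0.0,"ay":0.0,"az":0.26},{"dx":0.42,"dy":0.74,"dz":-0.36,"ax":0.0,"ay":0.0,"az":0.26},{"dx":0.45,"dy":0.72,"dz":-0.36,"ax":0.0,"ay":0.0,"az":0.26},{"dx":0.48,"dy":0.7,"dz":-0.36,"ax":0.0,"ay":0.0,"az":0.26},{"dx":0.51,"dy":0.69,"dz":-0.36,"ax":0.0,"ay":0.0,"az":0.26},{"dx":0.53,"dy":0.66,"dz":-0.36,"ax":0.0,"ay":0.0,"az":0.27},{"dx":0.56,"dy":0.64,"dz":-0.36,"ax":0.0,"ay":0.0,"az":0.26},{"dx":0.58,"dy":0.62,"dz":-0.36,"ax":0.0,"ay":0.0,"az":0.27}]'
python3 -m handwheel '[{"dx":0.61,"dy":0.6,"dz":-0.36,"ax":0,"ay":0,"az":0.26},{"dx":0.63,"dy":0.58,"dz":-0.36,"ax":0,"ay":0,"az":0.27},{"dx":0,"dy":0,"dz":0,"ax":0,"ay":0,"az":0},{"dx":0,"dy":0,"dz":0,"ax":0,"ay":0,"az":0}]'
python3 - <<'E'
from h import *
st()
c=bot.camera("top");crop(c,205,120,140,100,5,"pics/d1.png",1.7)
s=bot.camera("side");crop(s,200,90,110,140,5,"pics/d2.png",1.0)
F=[bot.get_obs()["ft_force"] for _ in range(5)];print(F[0],np.std(F,0))
y=bar(-.085)
plan([(y[0],y[1],.185,BW)])
E
```

```text
clock: 5.4
eef_pos: [0.5603, -0.1015, 0.2837]
tool_rot: [0.758, 0.652, -0.0, -0.0]
ft_force: [0.4, 0.3, -2.0]
grip_width: 0.0096
clock: 5.8
eef_pos: [0.5941, -0.0763, 0.3011]
tool_rot: [0.783, 0.622, -0.001, -0.0]
ft_force: [-0.1, 0.4, -2.5]
grip_width: 0.0089
{'clock': 5.8, 'eef_pos': [0.5941, -0.0763, 0.3011], 'tool_rot': [0.7829, 0.6222, -0.0006, -0.0004], 'ft_force': [-0.0873, 0.4057, -2.4816], 'ft_torque': [-0.0104, 0.0333, 0.0294], 'grip_width': 0.0089, 'joint_pos': [-0.1277, 0.4354, 0.4123, 1.5491, -0.0003, 1.6708]}
[ 0.3229249  -0.72985121 -2.16537325] [0. 0. 0.]
5 end [ 0.5942 -0.0769  0.185 ] -0.2291
[{"dx":0.0,"dy":0.01,"dz":0.93,"ax":0.0,"ay":0.0,"az":0.0},{"dx":0.0,"dy":0.0,"dz":0.93,"ax":0.0,"ay":0.0,"az":0.0},{"dx":0.0,"dy":0.01,"dz":0.93,"ax":0.0,"ay":0.0,"az":0.0},{"dx":0.01,"dy":0.0,"dz":0.93,"ax":0.0,"ay":0.0,"az":0.0},{"dx":0.0,"dy":0.01,"dz":0.92,"ax":0.0,"ay":0.0,"az":0.0}]
```

View pics/d1.png

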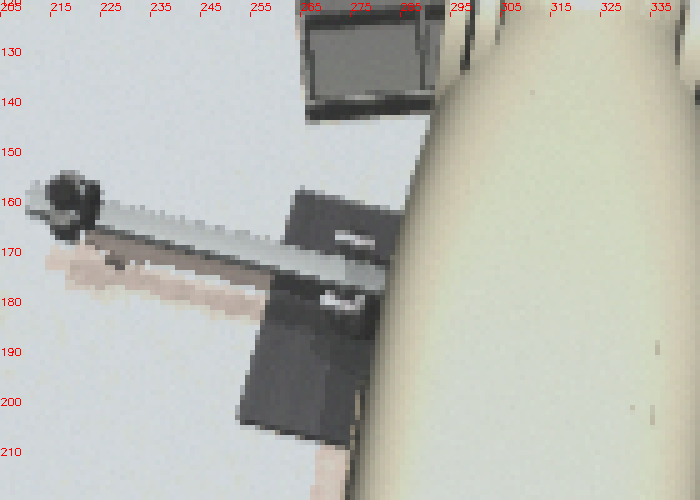

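View pics/d2.png

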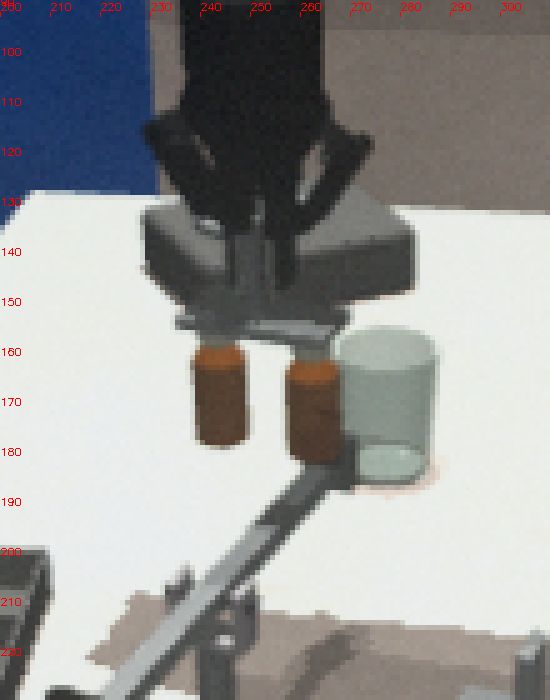

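```bash
python3 - <<'E'
from h import *
s=bot.camera("side");T=np.array([.5941,-.0763])
for sg in(-1,1):
    b=T+BX*sg*.029  # bottle centre 13+16
    print(proj(s,[*b,.20]))
print(proj(s,[[*bar(y),.14] for y in(-.15,-.05,0,.05,.1)]))
for y in (-.05,.05,.1):
  print(proj(s,[[*bar(y,x),.14] for x in(-.008,.008)]).round(1))
o=st()
E
```

```text
[[262.43697667 176.30640318]]
[[244.08460207 173.1995578 ]]
[[262.43824523 183.38364195]
 [249.04074829 198.30458463]
 [241.71908266 206.45880579]
 [233.92900291 215.13470502]
 [225.62407239 224.38399932]]
[[251.6 198.8]
 [246.5 197.8]]
[[236.6 215.7]
 [231.3 214.6]]
[[228.3 225. ]
 [222.9 223.8]]
{'clock': 5.95, 'eef_pos': [0.5933, -0.0771, 0.3012], 'tool_rot': [0.7834, 0.6215, -0.0007, -0.0005], 'ft_force': [-0.5099, -0.1253, -2.2457], 'ft_torque': [-0.0525, 0.0346, 0.0095], 'grip_width': 0.0092, 'joint_pos': [-0.1292, 0.4341, 0.4108, 1.5491, -0.0002, 1.671]}
```

```bash
python3 - <<'E'
from h import *
s=bot.camera("side")
for r in (202,215,218,221,224,226): print(r,s["img"][r,215:256].mean(1).astype(int).tolist())
E
```

```text
202 [235, 236, 235, 236, 236, 237, 236, 235, 237, 236, 236, 236, 236, 235, 236, 235, 235, 235, 235, 235, 236, 229, 215, 235, 234, 235, 234, 229, 196, 161, 151, 152, 152, 145, 103, 76, 74, 104, 178, 228, 234]
215 [235, 235, 233, 234, 233, 234, 234, 222, 153, 154, 154, 154, 152, 150, 152, 154, 160, 177, 177, 178, 182, 172, 135, 90, 79, 76, 78, 81, 83, 81, 86, 91, 91, 91, 88, 78, 112, 146, 153, 152, 151]
218 [233, 235, 234, 234, 224, 179, 168, 149, 149, 147, 149, 150, 154, 160, 175, 180, 179, 182, 185, 173, 104, 79, 82, 82, 82, 86, 82, 98, 138, 190, 204, 152, 90, 91, 84, 97, 133, 151, 149, 152, 155]
221 [234, 226, 171, 149, 150, 150, 149, 150, 154, 153, 157, 171, 182, 180, 183, 185, 170, 114, 79, 76, 79, 107, 141, 139, 94, 74, 75, 78, 75, 80, 77, 85, 107, 125, 146, 148, 148, 147, 148, 145, 149]
224 [234, 233, 234, 233, 233, 234, 231, 216, 186, 179, 181, 179, 182, 173, 132, 81, 81, 80, 94, 130, 144, 150, 149, 142, 107, 74, 78, 77, 79, 74, 71, 92, 133, 135, 140, 150, 150, 149, 147, 149, 149]
226 [233, 234, 234, 234, 233, 231, 209, 186, 181, 180, 180, 185, 167, 90, 80, 79, 92, 117, 147, 148, 152, 148, 147, 141, 115, 71, 77, 84, 83, 74, 70, 77, 106, 130, 131, 134, 127, 129, 130, 128, 127]
```

```bash
python3 -m handwheel '[{"dx":0,"dy":0,"dz":0.93,"ax":0,"ay":0,"az":0},{"dx":0,"dy":0,"dz":0.93,"ax":0,"ay":0,"az":0},{"dx":0,"dy":0,"dz":0.93,"ax":0,"ay":0,"az":0},{"dx":0,"dy":0,"dz":0.93,"ax":0,"ay":0,"az":0},{"dx":0,"dy":0,"dz":0.6,"ax":0,"ay":0,"az":0},{"dx":0,"dy":0,"dz":0.2,"ax":0,"ay":0,"az":0},{"dx":0,"dy":0,"dz":0,"ax":0,"ay":0,"az":0}]'
python3 -m handwheel '[{"dx":0,"dy":0,"dz":0.08,"ax":0,"ay":0,"az":0},{"dx":0,"dy":0,"dz":0.08,"ax":0,"ay":0,"az":0},{"dx":0,"dy":0,"dz":0.08,"ax":0,"ay":0,"az":0},{"dx":0,"dy":0,"dz":0.08,"ax":0,"ay":0,"az":0},{"dx":0,"dy":0,"dz":0,"ax":0,"ay":0,"az":0}]'
python3 -m handwheel '[{"dx":0,"dy":0,"dz":0.08,"ax":0,"ay":0,"az":0},{"dx":0,"dy":0,"dz":0.08,"ax":0,"ay":0,"az":0},{"dx":0,"dy":0,"dz":0.08,"ax":0,"ay":0,"az":0},{"dx":0,"dy":0,"dz":0,"ax":0,"ay":0,"az":0}]'
python3 - <<'E'
from h import *
st()
s=bot.camera("side");crop(s,200,90,110,140,5,"pics/d3.png",1.0);st()
E
```

```text
clock: 6.7
eef_pos: [0.5934, -0.077, 0.1882]
tool_rot: [0.783, 0.621, -0.001, -0.001]
ft_force: [0.2, -0.3, -1.6]
grip_width: 0.0091
clock: 7.2
eef_pos: [0.5941, -0.0767, 0.1806]
tool_rot: [0.783, 0.622, -0.0, -0.0]
ft_force: [-0.9, 0.4, -1.7]
grip_width: 0.0093
clock: 7.6
eef_pos: [0.5943, -0.077, 0.1749]
tool_rot: [0.783, 0.622, 0.0, 0.0]
ft_force: [0.6, -1.1, 0.1]
grip_width: 0.0094
{'clock': 7.6, 'eef_pos': [0.5943, -0.077, 0.1749], 'tool_rot': [0.7833, 0.6216, 0.0, 0.0003], 'ft_force': [0.6102, -1.1241, 0.0656], 'ft_torque': [-0.1641, 0.0739, 0.0044], 'grip_width': 0.0094, 'joint_pos': [-0.1286, 0.4757, 0.1481, 1.2427, -0.0004, 1.6714]}
{'clock': 7.65, 'eef_pos': [0.5943, -0.0769, 0.175], 'tool_rot': [0.7833, 0.6216, 0.0, 0.0003], 'ft_force': [-1.6241, -0.713, 0.11], 'ft_torque': [-0.149, 0.08, -0.0052], 'grip_width': 0.0095, 'joint_pos': [-0.1286, 0.4757, 0.1482, 1.2428, -0.0004, 1.6714]}
```

View pics/d3.png

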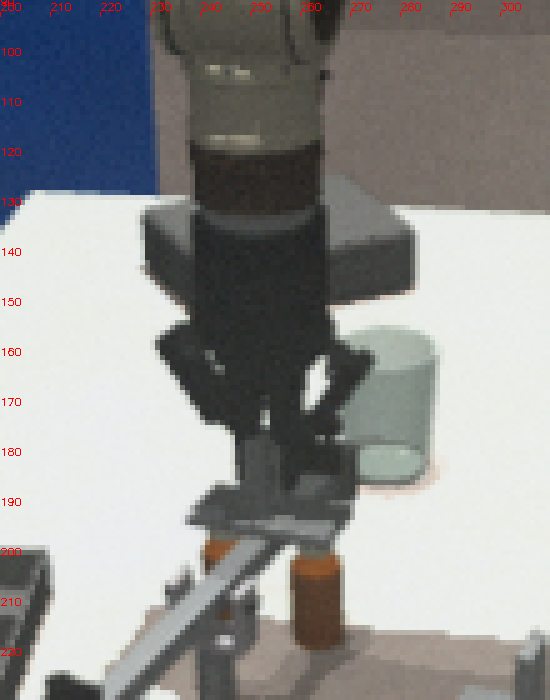

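```bash
python3 - <<'E'
from h import *
c=bot.camera("top")
for u,v in((324.9,184.5),(224.5,162)):
    for z in(.141,.16): print(u,z,(atz(c,u,v,z)[:2]-BM)@BY)
o=st();print((np.array(o["eef_pos"])[:2]-BM)@BY,(np.array(o["eef_pos"])[:2]-BM)@BX,o["ft_force"][:2]@BY)
E
```

```text
324.9 0.141 -0.15126137723513777
324.9 0.16 -0.15001830397516197
224.5 0.141 0.151600226902863
224.5 0.16 0.14786765379514175
{'clock': 7.7, 'eef_pos': [0.5943, -0.0769, 0.175], 'tool_rot': [0.7833, 0.6216, 0.0, 0.0002], 'ft_force': [-0.145, -1.3026, 0.6166], 'ft_torque': [-0.1473, 0.1031, 0.0517], 'grip_width': 0.0093, 'joint_pos': [-0.1286, 0.4757, 0.1482, 1.243, -0.0003, 1.6714]}
-0.08513018622653783 0.00010061782108139988 -1.3014615463615002
```

```bash
python3 -m handwheel '[{"dx":-0.2,"dy":0,"dz":0.03,"ax":0,"ay":0,"az":0},{"dx":-0.3,"dy":0,"dz":0.04,"ax":0,"ay":0,"az":0},{"dx":-0.3,"dy":0,"dz":0.04,"ax":0,"ay":0,"az":0},{"dx":-0.3,"dy":0,"dz":0.04,"ax":0,"ay":0,"az":0},{"dx":-0.1,"dy":0,"dz":0.02,"ax":0,"ay":0,"az":0},{"dx":0,"dy":0,"dz":0,"ax":0,"ay":0,"az":0}]'
python3 - <<'E'
from h import *
o=bot.get_obs();print((np.array(o["eef_pos"])[:2]-BM)@BY,(np.array(o["eef_pos"])[:2]-BM)@BX,o["eef_pos"][2],o["ft_force"][:2]@BY,o["ft_force"][2])
E
python3 -m handwheel '[{"dx":-0.04,"dy":0,"dz":0,"ax":0,"ay":0,"az":0},{"dx":-0.04,"dy":0,"dz":0.01,"ax":0,"ay":0,"az":0},{"dx":0,"dy":0,"dz":0,"ax":0,"ay":0,"az":0}]'
python3 - <<'E'
from h import *
o=bot.get_obs();print((np.array(o["eef_pos"])[:2]-BM)@BY,(np.array(o["eef_pos"])[:2]-BM)@BX,o["eef_pos"][2],o["ft_force"][:2]@BY,o["ft_force"][2])
E
```

```text
clock: 8.3
eef_pos: [0.587, -0.1071, 0.1704]
tool_rot: [0.784, 0.621, -0.001, 0.0]
ft_force: [0.1, -0.7, 1.0]
grip_width: 0.009
-0.11619209863146734 -9.378936659582628e-05 0.17042259920211478 -0.6333709284019613 1.034552299541525
clock: 8.6
eef_pos: [0.587, -0.1077, 0.1703]
tool_rot: [0.783, 0.622, 0.0, -0.0]
ft_force: [-0.9, 1.1, -1.0]
grip_width: 0.0089
-0.11671798833539238 -2.2533524709144805e-05 0.17029522905854896 0.8284263414925325 -1.0154379762993422
```

```bash
cat > f.py <<'E'
from h import *
o=bot.get_obs()
def q(o): p=np.array(o["eef_pos"]);return p[2],(p[:2]-BM)@BY,(p[:2]-BM)@BX,o["ft_force"][:2]@BY,o["ft_force"][2]
A=[q(o)]
for i in range(2): bot.camera("top");A.append(q(bot.get_obs()))
A=np.array(A);print("t",bot.get_obs()["clock"],"z,y,x",A[-1,:3].round(4),"Fbar",A[:,3].round(1),A[:,3].mean().round(2),"Fz",A[:,4].mean().round(2))
E
python3 -m handwheel '[{"dx":-0.08,"dy":0,"dz":0.01,"ax":0,"ay":0,"az":0},{"dx":-0.08,"dy":0,"dz":0.01,"ax":0,"ay":0,"az":0},{"dx":0,"dy":0,"dz":0,"ax":0,"ay":0,"az":0}]';python3 f.py
python3 -m handwheel '[{"dx":-0.04,"dy":0,"dz":0.01,"ax":0,"ay":0,"az":0},{"dx":-0.04,"dy":0,"dz":0,"ax":0,"ay":0,"az":0},{"dx":0,"dy":0,"dz":0,"ax":0,"ay":0,"az":0}]';python3 f.py
```

```text
clock: 8.9
eef_pos: [0.586, -0.112, 0.1698]
tool_rot: [0.783, 0.622, -0.0, 0.0]
ft_force: [0.1, 1.0, 0.2]
grip_width: 0.01
t 9.0 z,y,x [ 0.1698 -0.1211 -0.    ] Fbar [1.  0.7 0.7] 0.8 Fz 0.39
clock: 9.3
eef_pos: [0.5855, -0.1139, 0.1695]
tool_rot: [0.783, 0.622, -0.0, -0.0]
ft_force: [0.2, 1.5, 1.3]
grip_width: 0.0094
t 9.4 z,y,x [ 1.695e-01 -1.231e-01 -1.000e-04] Fbar [1.5 0.8 1.2] 1.16 Fz 1.08
```

```bash

python3 -m handwheel '[{"dx":-0.04,"dy":0,"dz":0,"ax":0,"ay":0,"az":0},{"dx":-0.04,"dy":0,"dz":0,"ax":0,"ay":0,"az":0},{"dx":0,"dy":0,"dz":0,"ax":0,"ay":0,"az":0}]';python3 f.py
python3 -m handwheel '[{"dx":-0.04,"dy":0,"dz":0,"ax":0,"ay":0,"az":0},{"dx":-0.02,"dy":0,"dz":0,"ax":0,"ay":0,"az":0},{"dx":0,"dy":0,"dz":0,"ax":0,"ay":0,"az":0}]';python3 f.py
```

```text
clock: 9.7
eef_pos: [0.585, -0.1159, 0.1695]
tool_rot: [0.783, 0.622, -0.0, 0.0]
ft_force: [0.1, 1.7, 1.1]
grip_width: 0.0093
t 9.8 z,y,x [ 1.695e-01 -1.251e-01 -1.000e-04] Fbar [1.6 1.  0.5] 1.06 Fz 0.64
clock: 10.1
eef_pos: [0.5848, -0.1172, 0.1696]
tool_rot: [0.783, 0.622, -0.0, 0.0]
ft_force: [-0.3, 0.5, -0.7]
grip_width: 0.0093
t 10.2 z,y,x [ 0.1695 -0.1265 -0.    ] Fbar [0.4 0.2 0.4] 0.31 Fz -0.05
```

```bash

python3 -m handwheel '[{"dx":-0.04,"dy":0,"dz":0.01,"ax":0,"ay":0,"az":0},{"dx":-0.02,"dy":0,"dz":0,"ax":0,"ay":0,"az":0},{"dx":0,"dy":0,"dz":0,"ax":0,"ay":0,"az":0}]';python3 f.py
python3 -m handwheel '[{"dx":-0.04,"dy":0,"dz":0,"ax":0,"ay":0,"az":0},{"dx":-0.02,"dy":0,"dz":0,"ax":0,"ay":0,"az":0},{"dx":0,"dy":0,"dz":0,"ax":0,"ay":0,"az":0}]';python3 f.py
```

```text
clock: 10.5
eef_pos: [0.5844, -0.1187, 0.1693]
tool_rot: [0.783, 0.622, -0.0, 0.0]
ft_force: [0.8, 1.5, 0.3]
grip_width: 0.0093
t 10.6 z,y,x [ 0.1693 -0.128  -0.    ] Fbar [1.6 0.7 1.1] 1.16 Fz 0.47
clock: 10.9
eef_pos: [0.5841, -0.1202, 0.1693]
tool_rot: [0.783, 0.622, -0.0, 0.0]
ft_force: [0.6, 1.0, 0.3]
grip_width: 0.0094
t 11.0 z,y,x [ 0.1693 -0.1296 -0.    ] Fbar [1.1 1.3 1. ] 1.15 Fz 0.08
```

```bash

python3 -m handwheel '[{"dx":-0.04,"dy":0,"dz":0.01,"ax":0,"ay":0,"az":0},{"dx":-0.02,"dy":0,"dz":0,"ax":0,"ay":0,"az":0},{"dx":0,"dy":0,"dz":0,"ax":0,"ay":0,"az":0}]';python3 f.py
python3 - <<'E'
from h import *
s=bot.camera("side");crop(s,230,150,60,75,8,"pics/e1.png",1.0)
E
```

```text
clock: 11.3
eef_pos: [0.5837, -0.1216, 0.169]
tool_rot: [0.783, 0.622, -0.0, -0.0]
ft_force: [0.3, 1.1, 0.0]
grip_width: 0.0087
t 11.4 z,y,x [ 0.169 -0.131 -0.   ] Fbar [1.2 0.9 0.7] 0.91 Fz 0.34
```

View pics/e1.png

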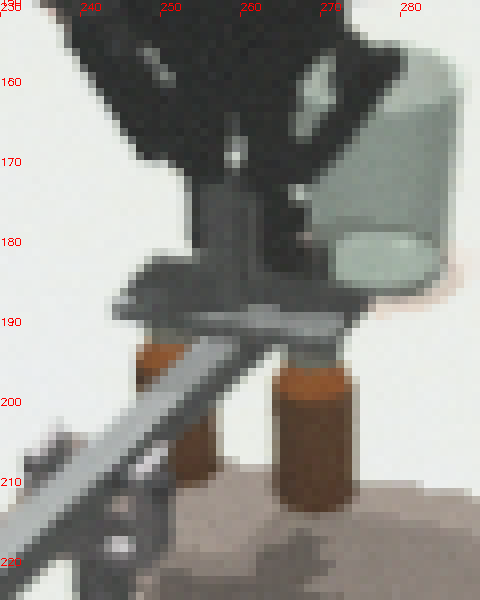

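Can't see the pad (hidden behind the fingers), so I continue by feel.

```bash

python3 -m handwheel '[{"dx":-0.04,"dy":0,"dz":0.01,"ax":0,"ay":0,"az":0},{"dx":-0.02,"dy":0,"dz":0,"ax":0,"ay":0,"az":0},{"dx":0,"dy":0,"dz":0,"ax":0,"ay":0,"az":0}]';python3 f.py
python3 -m handwheel '[{"dx":-0.04,"dy":0,"dz":0,"ax":0,"ay":0,"az":0},{"dx":0,"dy":0,"dz":0,"ax":0,"ay":0,"az":0}]';python3 f.py
```

```text
clock: 11.75
eef_pos: [0.5834, -0.1231, 0.1688]
tool_rot: [0.783, 0.622, -0.0, 0.0]
ft_force: [0.2, 2.1, 0.8]
grip_width: 0.0089
t 11.85 z,y,x [ 0.1688 -0.1325 -0.    ] Fbar [2.1 1.5 1.3] 1.64 Fz 0.53
clock: 12.05
eef_pos: [0.5831, -0.1241, 0.1688]
tool_rot: [0.783, 0.622, -0.0, 0.0]
ft_force: [-0.3, 0.6, 1.4]
grip_width: 0.0092
t 12.15 z,y,x [ 0.1688 -0.1336 -0.    ] Fbar [0.5 0.6 1.4] 0.84 Fz 0.58
```

```bash

python3 -m handwheel '[{"dx":-0.04,"dy":0,"dz":0.01,"ax":0,"ay":0,"az":0},{"dx":-0.02,"dy":0,"dz":0,"ax":0,"ay":0,"az":0},{"dx":0,"dy":0,"dz":0,"ax":0,"ay":0,"az":0}]';python3 f.py
python3 -m handwheel '[{"dx":-0.04,"dy":0,"dz":0,"ax":0,"ay":0,"az":0},{"dx":0,"dy":0,"dz":0,"ax":0,"ay":0,"az":0}]';python3 f.py
```

```text
clock: 12.45
eef_pos: [0.5829, -0.1251, 0.1685]
tool_rot: [0.783, 0.622, 0.0, -0.0]
ft_force: [0.7, 3.4, 0.1]
grip_width: 0.0091
t 12.55 z,y,x [ 0.1685 -0.1346 -0.    ] Fbar [3.5 2.9 2.3] 2.89 Fz 0.11
clock: 12.75
eef_pos: [0.5827, -0.1259, 0.1685]
tool_rot: [0.783, 0.622, 0.0, -0.0]
ft_force: [1.4, 4.7, 0.2]
grip_width: 0.0093
t 12.85 z,y,x [ 0.1685 -0.1355 -0.    ] Fbar [4.9 4.6 4.3] 4.62 Fz -0.07
```

```bash

python3 -m handwheel '[{"dx":0,"dy":0,"dz":0,"ax":0,"ay":0,"az":0},{"dx":0,"dy":0,"dz":0,"ax":0,"ay":0,"az":0},{"dx":0,"dy":0,"dz":0,"ax":0,"ay":0,"az":0}]' -0.2
python3 -m handwheel '[{"dx":0,"dy":0,"dz":-0.4,"ax":0,"ay":0,"az":0},{"dx":0,"dy":0,"dz":-0.8,"ax":0,"ay":0,"az":0},{"dx":0,"dy":0,"dz":-0.9,"ax":0,"ay":0,"az":0},{"dx":0,"dy":0,"dz":-0.9,"ax":0,"ay":0,"az":0}]' 
python3 - <<'E'
from h import *
st()
s=bot.camera("side");crop(s,200,90,110,140,5,"pics/f1.png",1.0)
p=bar(.085)
plan([(.35,.15,.25,-.05),(.4225,.2500,.21,.066),(.4225,.2500,.136,.066)])
E
```

```text
clock: 13.15
eef_pos: [0.5824, -0.1272, 0.1686]
tool_rot: [0.783, 0.621, -0.001, 0.0]
ft_force: [0.4, 0.2, 0.3]
grip_width: 0.0344
clock: 13.55
eef_pos: [0.5825, -0.1268, 0.2451]
tool_rot: [0.783, 0.622, -0.0, 0.0]
ft_force: [-0.7, 0.1, -0.3]
grip_width: 0.0348
{'clock': 13.55, 'eef_pos': [0.5825, -0.1268, 0.2451], 'tool_rot': [0.7834, 0.6215, -0.0001, 0.0003], 'ft_force': [-0.6654, 0.0901, -0.3094], 'ft_torque': [0.0391, 0.013, -0.0049], 'grip_width': 0.0348, 'joint_pos': [-0.214, 0.4367, 0.2709, 1.4046, -0.0006, 1.5862]}
25 end [0.4225 0.25   0.136 ] 0.0662
[{"dx":0.58,"dy":-0.78,"dz":0.0,"ax":0.0,"ay":0.0,"az":-0.08},{"dx":0.59,"dy":-0.77,"dz":0.0,"ax":0.0,"ay":0.0,"az":-0.08},{"dx":0.6,"dy":-0.76,"dz":0.0,"ax":0.0,"ay":0.0,"az":-0.08},{"dx":0.6,"dy":-0.76,"dz":0.0,"ax":0.0,"ay":0.0,"az":-0.08},{"dx":0.61,"dy":-0.75,"dz":0.0,"ax":0.0,"ay":0.0,"az":-0.08},{"dx":0.62,"dy":-0.74,"dz":0.0,"ax":0.0,"ay":0.0,"az":-0.08},{"dx":0.63,"dy":-0.73,"dz":0.0,"ax":0.0,"ay":0.0,"az":-0.08},{"dx":0.64,"dy":-0.72,"dz":0.0,"ax":0.0,"ay":0.0,"az":-0.08},{"dx":0.65,"dy":-0.72,"dz":0.0,"ax":0.0,"ay":0.
[... 278 characters left out ...]
68,"dz":0.0,"ax":0.0,"ay":0.0,"az":-0.08},{"dx":0.71,"dy":-0.66,"dz":-0.01,"ax":0.0,"ay":0.0,"az":-0.08},{"dx":0.69,"dy":0.45,"dz":0.27,"ax":0.0,"ay":0.0,"az":-0.13},{"dx":0.68,"dy":0.46,"dz":0.27,"ax":0.0,"ay":0.0,"az":-0.13},{"dx":0.67,"dy":0.48,"dz":0.27,"ax":0.0,"ay":0.0,"az":-0.13},{"dx":0.66,"dy":0.49,"dz":0.26,"ax":0.0,"ay":0.0,"az":-0.13},{"dx":0.65,"dy":0.5,"dz":0.27,"ax":0.0,"ay":0.0,"az":-0.12},{"dx":0.65,"dy":0.51,"dz":0.26,"ax":0.0,"ay":0.0,"az":-0.13},{"dx":0.0,"dy":0.0,"dz":0.74,"ax":0.0,"ay":0.0,"az":0.0},{"dx":0.0,"dy":0.0,"dz":0.74,"ax":0.0,"ay":0.0,"az":0.0},{"dx":0.0,"dy":0.0,"dz":0.74,"ax":0.0,"ay":0.0,"az":0.0}]
[{"dx":0.0,"dy":0.0,"dz":0.74,"ax":0.0,"ay":0.0,"az":0.0}]
```

View pics/f1.png

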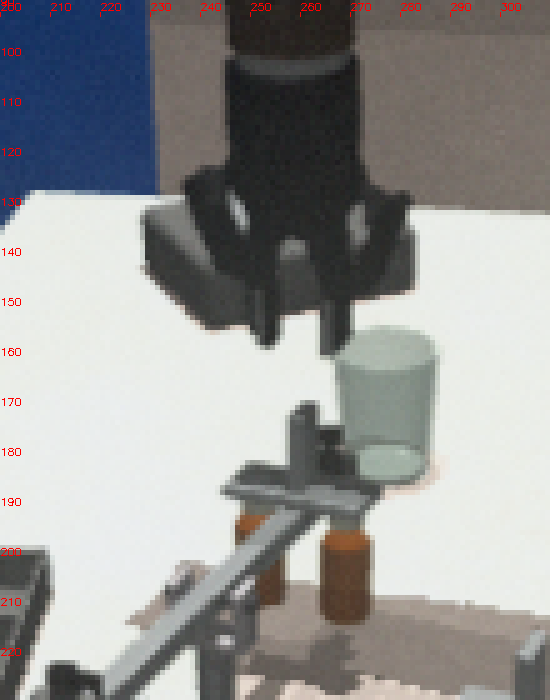

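```bash
python3 - <<'E'
from h import *
plan([(.4225,.2500,.195,.066)])
E
```

```text
17 end [0.4225 0.2499 0.195 ] 0.0662
[{"dx":0.78,"dy":-0.57,"dz":0.13,"ax":0.0,"ay":0.0,"az":-0.12},{"dx":0.79,"dy":-0.56,"dz":0.13,"ax":0.0,"ay":0.0,"az":-0.12},{"dx":0.8,"dy":-0.54,"dz":0.13,"ax":0.0,"ay":0.0,"az":-0.12},{"dx":0.81,"dy":-0.53,"dz":0.13,"ax":0.0,"ay":0.0,"az":-0.11},{"dx":0.82,"dy":-0.52,"dz":0.13,"ax":0.0,"ay":0.0,"az":-0.12},{"dx":0.82,"dy":-0.5,"dz":0.13,"ax":0.0,"ay":0.0,"az":-0.11},{"dx":0.83,"dy":-0.49,"dz":0.13,"ax":0.0,"ay":0.0,"az":-0.12},{"dx":0.84,"dy":-0.47,"dz":0.13,"ax":0.0,"ay":0.0,"az":-0.11},{"dx":0.85,"dy":-0.46,"dz":0.13,"ax":0.0,"ay":0.0,"az":-0.12},{"dx":0.86,"dy":-0.44,"dz":0.13,"ax":0.0,"ay":0.0,"az":-0.11},{"dx":0.86,"dy":-0.43,"dz":0.13,"ax":0.0,"ay":0.0,"az":-0.12},{"dx":0.87,"dy":-0.41,"dz":0.13,"ax":0.0,"ay":0.0,"az":-0.11}]
[{"dx":0.88,"dy":-0.4,"dz":0.13,"ax":0.0,"ay":0.0,"az":-0.12},{"dx":0.89,"dy":-0.39,"dz":0.13,"ax":0.0,"ay":0.0,"az":-0.11},{"dx":0.89,"dy":-0.37,"dz":0.12,"ax":0.0,"ay":0.0,"az":-0.12},{"dx":0.9,"dy":-0.35,"dz":0.13,"ax":0.0,"ay":0.0,"az":-0.11},{"dx":0.9,"dy":-0.34,"dz":0.12,"ax":0.0,"ay":0.0,"az":-0.12}]
```

```bash
python3 -m handwheel '[{"dx":0.78,"dy":-0.57,"dz":0.13,"ax":0.0,"ay":0.0,"az":-0.12},{"dx":0.79,"dy":-0.56,"dz":0.13,"ax":0.0,"ay":0.0,"az":-0.12},{"dx":0.8,"dy":-0.54,"dz":0.13,"ax":0.0,"ay":0.0,"az":-0.12},{"dx":0.81,"dy":-0.53,"dz":0.13,"ax":0.0,"ay":0.0,"az":-0.11},{"dx":0.82,"dy":-0.52,"dz":0.13,"ax":0.0,"ay":0.0,"az":-0.12},{"dx":0.82,"dy":-0.5,"dz":0.13,"ax":0.0,"ay":0.0,"az":-0.11},{"dx":0.83,"dy":-0.49,"dz":0.13,"ax":0.0,"ay":0.0,"az":-0.12},{"dx":0.84,"dy":-0.47,"dz":0.13,"ax":0.0,"ay":0.0,"az":-0.11},{"dx":0.85,"dy":-0.46,"dz":0.13,"ax":0.0,"ay":0.0,"az":-0.12},{"dx":0.86,"dy":-0.44,"dz":0.13,"ax":0.0,"ay":0.0,"az":-0.11},{"dx":0.86,"dy":-0.43,"dz":0.13,"ax":0.0,"ay":0.0,"az":-0.12},{"dx":0.87,"dy":-0.41,"dz":0.13,"ax":0.0,"ay":0.0,"az":-0.11}]' 0
python3 -m handwheel '[{"dx":0.88,"dy":-0.4,"dz":0.13,"ax":0.0,"ay":0.0,"az":-0.12},{"dx":0.89,"dy":-0.39,"dz":0.13,"ax":0.0,"ay":0.0,"az":-0.11},{"dx":0.89,"dy":-0.37,"dz":0.12,"ax":0.0,"ay":0.0,"az":-0.12},{"dx":0.9,"dy":-0.35,"dz":0.13,"ax":0.0,"ay":0.0,"az":-0.11},{"dx":0.9,"dy":-0.34,"dz":0.12,"ax":0.0,"ay":0.0,"az":-0.12},{"dx":0,"dy":0,"dz":0,"ax":0,"ay":0,"az":0},{"dx":0,"dy":0,"dz":0,"ax":0,"ay":0,"az":0}]'
python3 - <<'E'
from h import *
st()
c=bot.camera("top");crop(c,285,155,60,60,10,"pics/g1.png",1.7)
s=bot.camera("side");crop(s,255,190,90,130,5,"pics/g2.png",1.0)
plan([(.4225,.2500,.136,.066)])
E
```

```text
clock: 14.8
eef_pos: [0.4684, 0.1403, 0.2052]
tool_rot: [0.714, 0.7, 0.0, 0.001]
ft_force: [0.0, 0.2, -0.8]
grip_width: 0.0429
clock: 15.5
eef_pos: [0.4208, 0.2507, 0.1892]
tool_rot: [0.683, 0.731, 0.0, 0.0]
ft_force: [0.4, -0.3, 0.6]
grip_width: 0.0427
{'clock': 15.5, 'eef_pos': [0.4208, 0.2507, 0.1892], 'tool_rot': [0.6829, 0.7305, 0.0001, 0.0005], 'ft_force': [0.4473, -0.2844, 0.6483], 'ft_torque': [-0.0081, -0.0662, -0.0149], 'grip_width': 0.0427, 'joint_pos': [0.5378, 0.2563, -0.1374, 1.1766, -0.0008, 2.0412]}
3 end [0.4224 0.2499 0.136 ] 0.0656
[{"dx":0.0,"dy":0.02,"dz":0.71,"ax":0.0,"ay":0.0,"az":0.0},{"dx":0.0,"dy":0.02,"dz":0.71,"ax":0.0,"ay":0.0,"az":0.0},{"dx":-0.01,"dy":0.01,"dz":0.71,"ax":0.0,"ay":0.0,"az":0.0}]
```

View pics/g1.png

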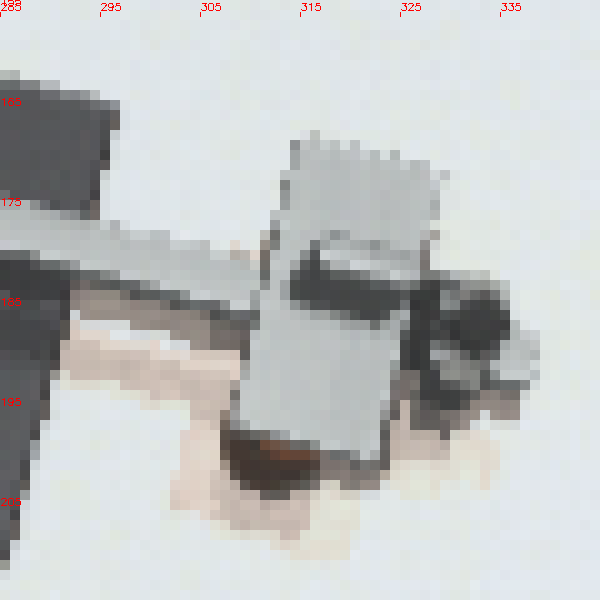

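View pics/g2.png

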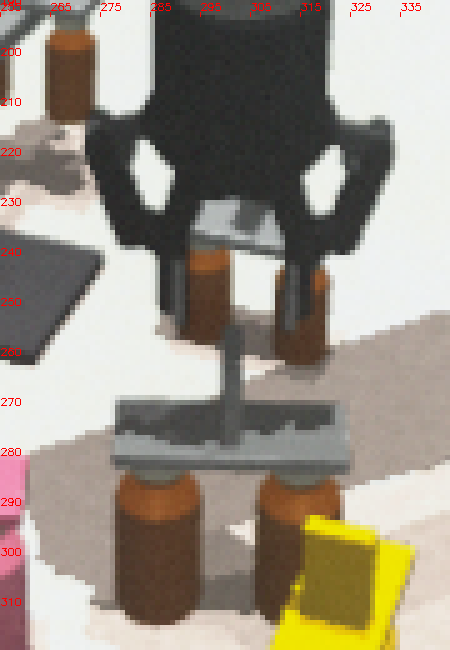

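```bash
python3 -m handwheel '[{"dx":0,"dy":0.03,"dz":0.71,"ax":0,"ay":0,"az":0},{"dx":0,"dy":0,"dz":0.71,"ax":0,"ay":0,"az":0},{"dx":0,"dy":0,"dz":0.68,"ax":0,"ay":0,"az":0},{"dx":0,"dy":0,"dz":0,"ax":0,"ay":0,"az":0},{"dx":0,"dy":0,"dz":0,"ax":0,"ay":0,"az":0}]'
python3 -m handwheel '[{"dx":0,"dy":0,"dz":0,"ax":0,"ay":0,"az":0},{"dx":0,"dy":0,"dz":0,"ax":0,"ay":0,"az":0},{"dx":0,"dy":0,"dz":0,"ax":0,"ay":0,"az":0},{"dx":0,"dy":0,"dz":0,"ax":0,"ay":0,"az":0},{"dx":0,"dy":0,"dz":0,"ax":0,"ay":0,"az":0}]' -1
python3 - <<'E'
from h import *
o=st();p=o["eef_pos"]
y=bar(.085)
plan([(p[0],p[1],.26,.066),(y[0],y[1],.315,BW)])
E
```

```text
clock: 16.1
eef_pos: [0.4218, 0.2499, 0.1366]
tool_rot: [0.684, 0.73, -0.0, 0.0]
ft_force: [-0.2, -0.0, 1.4]
grip_width: 0.0429
clock: 16.6
eef_pos: [0.422, 0.2511, 0.1373]
tool_rot: [0.683, 0.73, 0.001, 0.0]
ft_force: [-1.0, -0.4, 5.6]
grip_width: 0.0089
{'clock': 16.6, 'eef_pos': [0.422, 0.2511, 0.1373], 'tool_rot': [0.6832, 0.7303, 0.001, 0.0002], 'ft_force': [-0.9841, -0.447, 5.5555], 'ft_torque': [0.0697, 0.1944, -0.0171], 'grip_width': 0.0089, 'joint_pos': [0.5367, 0.3028, -0.2197, 1.0463, 0.0001, 2.0409]}
17 end [0.6327 0.0888 0.315 ] -0.2289
[{"dx":0.0,"dy":0.0,"dz":-0.82,"ax":0.0,"ay":0.0,"az":0.0},{"dx":0.0,"dy":0.0,"dz":-0.82,"ax":0.0,"ay":0.0,"az":0.0},{"dx":0.0,"dy":0.0,"dz":-0.82,"ax":0.0,"ay":0.0,"az":0.0},{"dx":0.0,"dy":0.0,"dz":-0.82,"ax":0.0,"ay":0.0,"az":0.0},{"dx":0.0,"dy":0.0,"dz":-0.81,"ax":0.0,"ay":0.0,"az":0.0},{"dx":0.0,"dy":0.0,"dz":-0.82,"ax":0.0,"ay":0.0,"az":0.0},{"dx":-0.64,"dy":0.73,"dz":-0.2,"ax":0.0,"ay":0.0,"az":0.18},{"dx":-0.62,"dy":0.74,"dz":-0.2,"ax":0.0,"ay":0.0,"az":0.18},{"dx":-0.6,"dy":0.76,"dz":-0.2,"ax":0.0,"ay":0.0,"az":0.18},{"dx":-0.58,"dy":0.77,"dz":-0.2,"ax":0.0,"ay":0.0,"az":0.18},{"dx":-0.56,"dy":0.79,"dz":-0.2,"ax":0.0,"ay":0.0,"az":0.18},{"dx":-0.54,"dy":0.81,"dz":-0.2,"ax":0.0,"ay":0.0,"az":0.18}]
[{"dx":-0.51,"dy":0.82,"dz":-0.2,"ax":0.0,"ay":0.0,"az":0.18},{"dx":-0.49,"dy":0.83,"dz":-0.2,"ax":0.0,"ay":0.0,"az":0.18},{"dx":-0.47,"dy":0.85,"dz":-0.2,"ax":0.0,"ay":0.0,"az":0.18},{"dx":-0.45,"dy":0.86,"dz":-0.2,"ax":0.0,"ay":0.0,"az":0.18},{"dx":-0.42,"dy":0.86,"dz":-0.2,"ax":0.0,"ay":0.0,"az":0.17}]
```

```bash
python3 -m handwheel '[{"dx":0,"dy":0,"dz":-0.92,"ax":0,"ay":0,"az":0},{"dx":0,"dy":0,"dz":-0.92,"ax":0,"ay":0,"az":0},{"dx":0,"dy":0,"dz":-0.92,"ax":0,"ay":0,"az":0},{"dx":0,"dy":0,"dz":-0.92,"ax":0,"ay":0,"az":0},{"dx":0,"dy":0,"dz":-0.92,"ax":0,"ay":0,"az":0},{"dx":0,"dy":0,"dz":-0.92,"ax":0,"ay":0,"az":0},{"dx":-0.64,"dy":0.73,"dz":-0.2,"ax":0.0,"ay":0.0,"az":0.18},{"dx":-0.62,"dy":0.74,"dz":-0.2,"ax":0.0,"ay":0.0,"az":0.18},{"dx":-0.6,"dy":0.76,"dz":-0.2,"ax":0.0,"ay":0.0,"az":0.18},{"dx":-0.58,"dy":0.77,"dz":-0.2,"ax":0.0,"ay":0.0,"az":0.18},{"dx":-0.56,"dy":0.79,"dz":-0.2,"ax":0.0,"ay":0.0,"az":0.18},{"dx":-0.54,"dy":0.81,"dz":-0.2,"ax":0.0,"ay":0.0,"az":0.18}]'
python3 -m handwheel '[{"dx":-0.51,"dy":0.82,"dz":-0.2,"ax":0.0,"ay":0.0,"az":0.18},{"dx":-0.49,"dy":0.83,"dz":-0.2,"ax":0.0,"ay":0.0,"az":0.18},{"dx":-0.47,"dy":0.85,"dz":-0.2,"ax":0.0,"ay":0.0,"az":0.18},{"dx":-0.45,"dy":0.86,"dz":-0.2,"ax":0.0,"ay":0.0,"az":0.18},{"dx":-0.42,"dy":0.86,"dz":-0.2,"ax":0.0,"ay":0.0,"az":0.17},{"dx":0,"dy":0,"dz":0,"ax":0,"ay":0,"az":0},{"dx":0,"dy":0,"dz":0,"ax":0,"ay":0,"az":0}]'
python3 f.py
python3 - <<'E'
from h import *
st()
s=bot.camera("side");crop(s,190,110,110,140,5,"pics/h1.png",1.0)
y=bar(.085)
plan([(y[0],y[1],.2,BW)])
E
```

```text
clock: 17.8
eef_pos: [0.5365, 0.161, 0.3029]
tool_rot: [0.74, 0.672, -0.002, -0.001]
ft_force: [-0.5, -0.1, -4.2]
grip_width: 0.0094
clock: 18.5
eef_pos: [0.6319, 0.0879, 0.3272]
tool_rot: [0.783, 0.621, -0.002, -0.001]
ft_force: [0.0, 0.8, -3.6]
grip_width: 0.0092
t 18.6 z,y,x [ 0.3281  0.0846 -0.0014] Fbar [ 0.8 -0.3  0.5] 0.34 Fz -3.94
{'clock': 18.6, 'eef_pos': [0.6313, 0.0887, 0.3281], 'tool_rot': [0.7831, 0.6219, -0.0012, -0.0008], 'ft_force': [0.7379, 0.3788, -4.076], 'ft_torque': [0.0036, -0.0056, -0.0434], 'grip_width': 0.0091, 'joint_pos': [0.1395, 0.5317, 0.6344, 1.6764, 0.0002, 1.9386]}
6 end [0.6328 0.0888 0.2001] -0.2296
[{"dx":0.0,"dy":0.01,"dz":0.86,"ax":0.0,"ay":0.0,"az":0.0},{"dx":0.0,"dy":0.01,"dz":0.86,"ax":0.0,"ay":0.0,"az":0.0},{"dx":0.0,"dy":0.01,"dz":0.86,"ax":0.0,"ay":0.0,"az":0.0},{"dx":0.0,"dy":0.01,"dz":0.85,"ax":0.0,"ay":0.0,"az":0.0},{"dx":0.01,"dy":0.01,"dz":0.86,"ax":0.0,"ay":0.0,"az":0.0},{"dx":0.0,"dy":0.01,"dz":0.85,"ax":0.0,"ay":0.0,"az":0.01}]
```

View pics/h1.png

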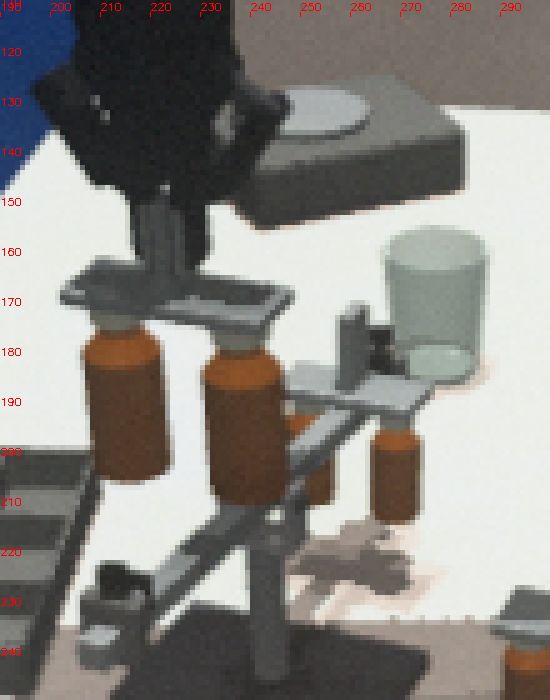

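```bash
python3 -m handwheel '[{"dx":0,"dy":0.02,"dz":0.86,"ax":0,"ay":0,"az":0},{"dx":0,"dy":0.02,"dz":0.86,"ax":0,"ay":0,"az":0},{"dx":0,"dy":0.02,"dz":0.86,"ax":0,"ay":0,"az":0},{"dx":0,"dy":0,"dz":0.86,"ax":0,"ay":0,"az":0},{"dx":0,"dy":0,"dz":0.86,"ax":0,"ay":0,"az":0},{"dx":0,"dy":0,"dz":0.86,"ax":0,"ay":0,"az":0},{"dx":0,"dy":0,"dz":0.2,"ax":0,"ay":0,"az":0},{"dx":0,"dy":0,"dz":0.1,"ax":0,"ay":0,"az":0},{"dx":0,"dy":0,"dz":0,"ax":0,"ay":0,"az":0}]'
python3 f.py
python3 -m handwheel '[{"dx":0,"dy":0,"dz":0.1,"ax":0,"ay":0,"az":0},{"dx":0,"dy":0,"dz":0.1,"ax":0,"ay":0,"az":0},{"dx":0,"dy":0,"dz":0.1,"ax":0,"ay":0,"az":0},{"dx":0,"dy":0,"dz":0,"ax":0,"ay":0,"az":0}]'
python3 f.py
```

```text
clock: 19.55
eef_pos: [0.6338, 0.0884, 0.1937]
tool_rot: [0.783, 0.622, 0.0, 0.0]
ft_force: [0.1, 0.5, -3.9]
grip_width: 0.0093
t 19.65 z,y,x [0.1944 0.0848 0.0016] Fbar [ 0.5 -0.6  0.9] 0.25 Fz -3.72
clock: 20.05
eef_pos: [0.6334, 0.0879, 0.1849]
tool_rot: [0.783, 0.622, -0.0, -0.0]
ft_force: [-0.1, -1.3, -4.0]
grip_width: 0.0096
t 20.15 z,y,x [0.1851 0.0843 0.0009] Fbar [-1.3 -0.3  0.5] -0.35 Fz -3.72
```

```bash
python3 -m handwheel '[{"dx":0,"dy":0,"dz":0.1,"ax":0,"ay":0,"az":0},{"dx":0,"dy":0,"dz":0.1,"ax":0,"ay":0,"az":0},{"dx":0,"dy":0,"dz":0,"ax":0,"ay":0,"az":0}]'
python3 f.py
python3 -m handwheel '[{"dx":0,"dy":0,"dz":0.1,"ax":0,"ay":0,"az":0},{"dx":0,"dy":0,"dz":0.06,"ax":0,"ay":0,"az":0},{"dx":0,"dy":0,"dz":0,"ax":0,"ay":0,"az":0}]'
python3 f.py
python3 - <<'E'
from h import *
s=bot.camera("side");crop(s,190,110,110,140,5,"pics/h2.png",1.0)
E
```

```text
clock: 20.45
eef_pos: [0.6337, 0.0882, 0.1802]
tool_rot: [0.783, 0.622, 0.0, -0.0]
ft_force: [0.7, 1.2, -2.4]
grip_width: 0.0095
t 20.55 z,y,x [0.1804 0.0846 0.001 ] Fbar [1.3 0.6 1.9] 1.26 Fz -2.36
clock: 20.85
eef_pos: [0.6339, 0.0885, 0.1767]
tool_rot: [0.783, 0.622, 0.001, -0.0]
ft_force: [0.1, 2.3, 1.1]
grip_width: 0.0093
t 20.95 z,y,x [0.1768 0.085  0.0011] Fbar [2.3 3.2 3.2] 2.91 Fz 1.22
```

View pics/h2.png

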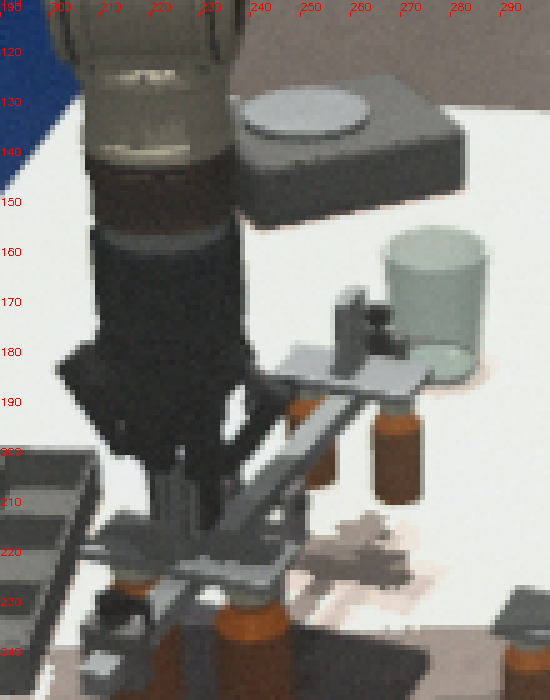

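```bash
python3 -m handwheel '[{"dx":0.2,"dy":0,"dz":0,"ax":0,"ay":0,"az":0},{"dx":0.3,"dy":0,"dz":0.01,"ax":0,"ay":0,"az":0},{"dx":0.3,"dy":0,"dz":0.02,"ax":0,"ay":0,"az":0},{"dx":0.3,"dy":0,"dz":0.03,"ax":0,"ay":0,"az":0},{"dx":0.1,"dy":0,"dz":0.02,"ax":0,"ay":0,"az":0},{"dx":0,"dy":0,"dz":0,"ax":0,"ay":0,"az":0}]'
python3 f.py
python3 -m handwheel '[{"dx":0.06,"dy":0,"dz":0.01,"ax":0,"ay":0,"az":0},{"dx":0.06,"dy":0,"dz":0.01,"ax":0,"ay":0,"az":0},{"dx":0,"dy":0,"dz":0,"ax":0,"ay":0,"az":0}]'
python3 f.py
```

```text
clock: 21.6
eef_pos: [0.6406, 0.1183, 0.174]
tool_rot: [0.783, 0.622, 0.0, -0.0]
ft_force: [0.0, -0.2, 1.2]
grip_width: 0.0093
t 21.7 z,y,x [0.1743 0.1154 0.0009] Fbar [-0.2  0.   0.8] 0.21 Fz 0.92
clock: 22.0
eef_pos: [0.641, 0.1198, 0.1737]
tool_rot: [0.783, 0.622, -0.0, 0.0]
ft_force: [-0.4, -1.7, 0.2]
grip_width: 0.0093
t 22.1 z,y,x [0.1737 0.117  0.0009] Fbar [-1.8 -1.9 -2.2] -1.97 Fz 0.46
```

```bash
python3 -m handwheel '[{"dx":0.04,"dy":0,"dz":0.01,"ax":0,"ay":0,"az":0},{"dx":0,"dy":0,"dz":0,"ax":0,"ay":0,"az":0}]'
python3 f.py
python3 -m handwheel '[{"dx":0.04,"dy":0,"dz":0.01,"ax":0,"ay":0,"az":0},{"dx":0,"dy":0,"dz":0,"ax":0,"ay":0,"az":0}]'
python3 f.py
```

```text
clock: 22.3
eef_pos: [0.6413, 0.121, 0.1735]
tool_rot: [0.783, 0.622, -0.0, 0.0]
ft_force: [-0.8, -2.3, 0.6]
grip_width: 0.009
t 22.4 z,y,x [0.1735 0.1183 0.0009] Fbar [-2.4 -2.6 -2.3] -2.44 Fz 0.45
clock: 22.6
eef_pos: [0.6416, 0.1222, 0.1733]
tool_rot: [0.783, 0.622, 0.0, -0.0]
ft_force: [-0.4, -2.0, 0.7]
grip_width: 0.0094
t 22.7 z,y,x [0.1733 0.1195 0.001 ] Fbar [-2.  -2.5 -1.5] -2.02 Fz 0.95
```

```bash
python3 -m handwheel '[{"dx":0.06,"dy":0,"dz":0.01,"ax":0,"ay":0,"az":0},{"dx":0,"dy":0,"dz":0,"ax":0,"ay":0,"az":0}]'
python3 f.py
python3 -m handwheel '[{"dx":0.06,"dy":0,"dz":0.01,"ax":0,"ay":0,"az":0},{"dx":0,"dy":0,"dz":0,"ax":0,"ay":0,"az":0}]'
python3 f.py
```

```text
clock: 22.9
eef_pos: [0.6419, 0.1238, 0.173]
tool_rot: [0.783, 0.622, 0.0, -0.0]
ft_force: [-0.7, -2.4, 0.5]
grip_width: 0.0096
t 23.0 z,y,x [0.1731 0.1211 0.001 ] Fbar [-2.5 -0.9 -2.1] -1.82 Fz 1.15
clock: 23.2
eef_pos: [0.6423, 0.1251, 0.1728]
tool_rot: [0.783, 0.622, 0.0, -0.0]
ft_force: [-0.3, -1.5, 1.7]
grip_width: 0.0094
t 23.3 z,y,x [0.1728 0.1226 0.001 ] Fbar [-1.6 -2.2 -1.7] -1.82 Fz 1.12
```

```bash
python3 -m handwheel '[{"dx":0.06,"dy":0,"dz":0,"ax":0,"ay":0,"az":0},{"dx":0,"dy":0,"dz":0,"ax":0,"ay":0,"az":0}]'
python3 f.py
```

```text
clock: 23.5
eef_pos: [0.6426, 0.1266, 0.1728]
tool_rot: [0.783, 0.622, -0.0, -0.0]
ft_force: [-0.9, -1.7, 0.3]
grip_width: 0.0095
t 23.6 z,y,x [0.1728 0.1241 0.0009] Fbar [-1.8 -1.6 -2.2] -1.86 Fz 0.03
```

```bash
python3 -m handwheel '[{"dx":0.06,"dy":0,"dz":0.01,"ax":0,"ay":0,"az":0},{"dx":0,"dy":0,"dz":0,"ax":0,"ay":0,"az":0}]'
python3 f.py
python3 -m handwheel '[{"dx":0.05,"dy":0,"dz":0.01,"ax":0,"ay":0,"az":0},{"dx":0,"dy":0,"dz":0,"ax":0,"ay":0,"az":0}]'
python3 f.py
```

```text
clock: 23.8
eef_pos: [0.6429, 0.1281, 0.1725]
tool_rot: [0.783, 0.622, 0.0, -0.0]
ft_force: [-0.1, -2.5, 1.1]
grip_width: 0.0092
t 23.9 z,y,x [0.1725 0.1255 0.0009] Fbar [-2.5 -1.8 -1.5] -1.94 Fz 0.46
clock: 24.1
eef_pos: [0.6432, 0.1292, 0.1723]
tool_rot: [0.783, 0.622, 0.0, -0.0]
ft_force: [-0.4, -1.8, 0.2]
grip_width: 0.0096
t 24.2 z,y,x [0.1723 0.1267 0.001 ] Fbar [-1.9 -2.  -2. ] -1.94 Fz 0.3
```

```bash
python3 -m handwheel '[{"dx":0.05,"dy":0,"dz":0.01,"ax":0,"ay":0,"az":0},{"dx":0,"dy":0,"dz":0,"ax":0,"ay":0,"az":0}]'
python3 f.py
```

```text
clock: 24.4
eef_pos: [0.6435, 0.1305, 0.172]
tool_rot: [0.783, 0.622, 0.0, -0.0]
ft_force: [-0.9, -1.4, 0.4]
grip_width: 0.0098
t 24.5 z,y,x [0.1721 0.128  0.001 ] Fbar [-1.6 -1.3 -1.7] -1.52 Fz 0.19
```

```bash
python3 -m handwheel '[{"dx":0.05,"dy":0,"dz":0.01,"ax":0,"ay":0,"az":0},{"dx":0,"dy":0,"dz":0,"ax":0,"ay":0,"az":0}]'
python3 f.py
python3 -m handwheel '[{"dx":0.04,"dy":0,"dz":0,"ax":0,"ay":0,"az":0},{"dx":0,"dy":0,"dz":0,"ax":0,"ay":0,"az":0}]'
python3 f.py
python3 - <<'E'
from h import *
s=bot.camera("side");crop(s,180,170,110,90,7,"pics/h3.png",1.0)
E
```

```text
clock: 24.7
eef_pos: [0.6438, 0.1317, 0.1718]
tool_rot: [0.783, 0.622, 0.0, -0.0]
ft_force: [-0.9, -2.3, 0.1]
grip_width: 0.0091
t 24.8 z,y,x [0.1718 0.1293 0.001 ] Fbar [-2.4 -1.6 -2.2] -2.07 Fz 0.29
clock: 25.0
eef_pos: [0.644, 0.1327, 0.1718]
tool_rot: [0.783, 0.622, 0.0, -0.0]
ft_force: [-0.9, -1.9, 1.3]
grip_width: 0.009
t 25.1 z,y,x [0.1718 0.1302 0.0009] Fbar [-2.1 -2.1 -0.6] -1.56 Fz 0.49
```

View pics/h3.png

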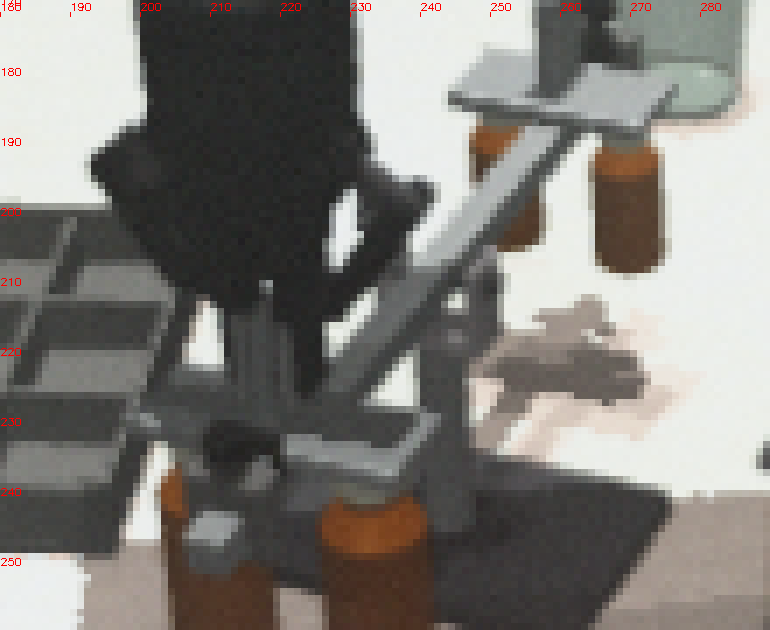

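```bash
python3 -m handwheel '[{"dx":0.04,"dy":0,"dz":0.01,"ax":0,"ay":0,"az":0},{"dx":0,"dy":0,"dz":0,"ax":0,"ay":0,"az":0}]'
python3 f.py
python3 -m handwheel '[{"dx":0.04,"dy":0,"dz":0,"ax":0,"ay":0,"az":0},{"dx":0,"dy":0,"dz":0,"ax":0,"ay":0,"az":0}]'
python3 f.py
```

```text
clock: 25.35
eef_pos: [0.6442, 0.1336, 0.1715]
tool_rot: [0.783, 0.622, -0.0, -0.0]
ft_force: [-0.3, -1.9, 0.3]
grip_width: 0.0089
t 25.45 z,y,x [0.1715 0.1312 0.001 ] Fbar [-1.9 -1.5 -3.5] -2.27 Fz 0.51
clock: 25.65
eef_pos: [0.6444, 0.1346, 0.1715]
tool_rot: [0.783, 0.622, -0.0, -0.0]
ft_force: [-0.5, -3.0, 1.2]
grip_width: 0.0091
t 25.75 z,y,x [0.1716 0.1322 0.001 ] Fbar [-3.  -1.8 -1.5] -2.08 Fz 0.47
```

```bash
python3 -m handwheel '[{"dx":0.04,"dy":0,"dz":0.01,"ax":0,"ay":0,"az":0},{"dx":0,"dy":0,"dz":0,"ax":0,"ay":0,"az":0}]'
python3 f.py
```

```text
clock: 25.95
eef_pos: [0.6446, 0.1352, 0.1712]
tool_rot: [0.783, 0.622, -0.0, 0.0]
ft_force: [-0.3, -3.3, 0.5]
grip_width: 0.0092
t 26.05 z,y,x [0.1712 0.1328 0.001 ] Fbar [-3.3 -3.1 -3.5] -3.3 Fz 0.91
```

```bash
python3 -m handwheel '[{"dx":0.03,"dy":0,"dz":0,"ax":0,"ay":0,"az":0},{"dx":0,"dy":0,"dz":0,"ax":0,"ay":0,"az":0}]'
python3 f.py
```

```text
clock: 26.25
eef_pos: [0.6447, 0.1357, 0.1711]
tool_rot: [0.783, 0.622, -0.001, 0.0]
ft_force: [-1.0, -4.6, 0.3]
grip_width: 0.009
t 26.35 z,y,x [0.1712 0.1334 0.001 ] Fbar [-4.7 -4.8 -5.4] -4.97 Fz 0.02
```

```bash

python3 -m handwheel '[{"dx":0,"dy":0,"dz":0,"ax":0,"ay":0,"az":0},{"dx":0,"dy":0,"dz":0,"ax":0,"ay":0,"az":0},{"dx":0,"dy":0,"dz":0,"ax":0,"ay":0,"az":0}]' -0.2
python3 -m handwheel '[{"dx":0,"dy":0,"dz":-0.4,"ax":0,"ay":0,"az":0},{"dx":0,"dy":0,"dz":-0.8,"ax":0,"ay":0,"az":0},{"dx":0,"dy":0,"dz":-0.9,"ax":0,"ay":0,"az":0},{"dx":0,"dy":0,"dz":-0.9,"ax":0,"ay":0,"az":0}]' 
python3 - <<'E'
from h import *
st()
s=bot.camera("side");crop(s,180,140,110,130,5,"pics/i1.png",1.0)
plan([(.430,.0334,.19,-.208)])
E
```

```text
clock: 26.65
eef_pos: [0.6451, 0.1372, 0.1715]
tool_rot: [0.783, 0.622, 0.001, -0.0]
ft_force: [0.2, -0.3, -0.0]
grip_width: 0.034
clock: 27.05
eef_pos: [0.6449, 0.1366, 0.2479]
tool_rot: [0.783, 0.622, 0.001, -0.0]
ft_force: [0.4, -0.4, -0.1]
grip_width: 0.0345
{'clock': 27.05, 'eef_pos': [0.6449, 0.1366, 0.2479], 'tool_rot': [0.7831, 0.6218, 0.0005, -0.0001], 'ft_force': [0.3812, -0.3798, -0.0519], 'ft_torque': [-0.0417, -0.0093, -0.0605], 'grip_width': 0.0345, 'joint_pos': [0.2085, 0.5742, 0.5, 1.4958, 0.0007, 2.0079]}
10 end [0.4299 0.0335 0.1901] -0.2076
[{"dx":-0.6,"dy":-0.75,"dz":0.25,"ax":0.0,"ay":0.0,"az":-0.01},{"dx":-0.6,"dy":-0.75,"dz":0.25,"ax":0.0,"ay":0.0,"az":-0.01},{"dx":-0.6,"dy":-0.75,"dz":0.25,"ax":0.0,"ay":0.0,"az":-0.01},{"dx":-0.6,"dy":-0.75,"dz":0.25,"ax":0.0,"ay":0.0,"az":-0.02},{"dx":-0.59,"dy":-0.75,"dz":0.25,"ax":0.0,"ay":0.0,"az":-0.01},{"dx":-0.59,"dy":-0.76,"dz":0.25,"ax":0.0,"ay":0.0,"az":-0.02},{"dx":-0.59,"dy":-0.76,"dz":0.25,"ax":0.0,"ay":0.0,"az":-0.01},{"dx":-0.59,"dy":-0.76,"dz":0.25,"ax":0.0,"ay":0.0,"az":-0.02},{"dx":-0.59,"dy":-0.76,"dz":0.26,"ax":0.0,"ay":0.0,"az":-0.01},{"dx":-0.58,"dy":-0.76,"dz":0.25,"ax":0.0,"ay":0.0,"az":-0.02}]
```

View pics/i1.png

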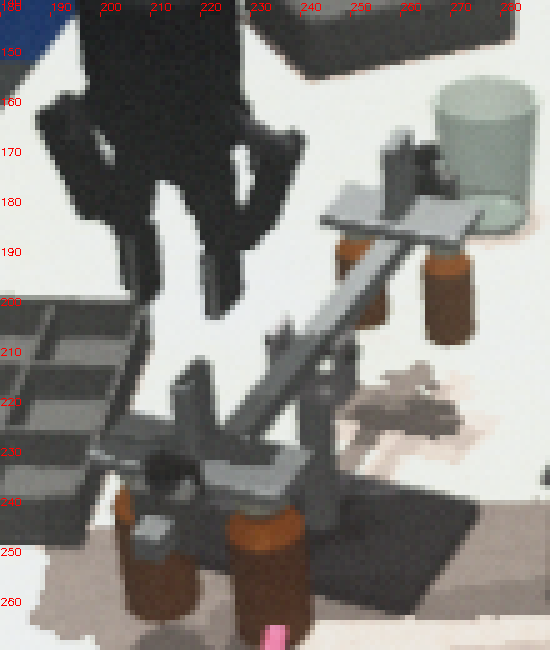

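```bash
python3 -m handwheel '[{"dx":-0.6,"dy":-0.75,"dz":0,"ax":0.0,"ay":0.0,"az":-0.01},{"dx":-0.6,"dy":-0.75,"dz":0.25,"ax":0.0,"ay":0.0,"az":-0.01},{"dx":-0.6,"dy":-0.75,"dz":0.25,"ax":0.0,"ay":0.0,"az":-0.01},{"dx":-0.6,"dy":-0.75,"dz":0.25,"ax":0.0,"ay":0.0,"az":-0.02},{"dx":-0.59,"dy":-0.75,"dz":0.25,"ax":0.0,"ay":0.0,"az":-0.01},{"dx":-0.59,"dy":-0.76,"dz":0.25,"ax":0.0,"ay":0.0,"az":-0.02},{"dx":-0.59,"dy":-0.76,"dz":0.25,"ax":0.0,"ay":0.0,"az":-0.01},{"dx":-0.59,"dy":-0.76,"dz":0.25,"ax":0.0,"ay":0.0,"az":-0.02},{"dx":-0.59,"dy":-0.76,"dz":0.26,"ax":0.0,"ay":0.0,"az":-0.01},{"dx":-0.58,"dy":-0.76,"dz":0.25,"ax":0.0,"ay":0.0,"az":-0.02},{"dx":0,"dy":0,"dz":0,"ax":0,"ay":0,"az":0},{"dx":0,"dy":0,"dz":0,"ax":0,"ay":0,"az":0}]' 0
python3 - <<'E'
from h import *
st()
c=bot.camera("top");crop(c,205,145,140,80,5,"pics/j1.png",1.7)
s=bot.camera("side");crop(s,255,160,90,110,5,"pics/j2.png",1.0)
plan([(.430,.0334,.111,-.208)])
E
```

```text
clock: 28.3
eef_pos: [0.4287, 0.0329, 0.1907]
tool_rot: [0.777, 0.63, 0.001, 0.0]
ft_force: [0.7, -0.1, -0.3]
grip_width: 0.0425
{'clock': 28.3, 'eef_pos': [0.4287, 0.0329, 0.1907], 'tool_rot': [0.7768, 0.6298, 0.0011, 0.0004], 'ft_force': [0.689, -0.0675, -0.3223], 'ft_torque': [-0.0169, -0.0758, -0.0238], 'grip_width': 0.0425, 'joint_pos': [0.0763, 0.1395, -0.2814, 1.1476, 0.0005, 1.8555]}
4 end [0.4299 0.0334 0.111 ] -0.2077
[{"dx":0.0,"dy":0.0,"dz":0.8,"ax":0.0,"ay":0.0,"az":0.0},{"dx":0.0,"dy":0.0,"dz":0.8,"ax":0.0,"ay":0.0,"az":0.0},{"dx":0.01,"dy":0.01,"dz":0.79,"ax":0.0,"ay":0.0,"az":0.0},{"dx":0.0,"dy":0.0,"dz":0.8,"ax":0.0,"ay":0.0,"az":0.0}]
```

View pics/j1.png

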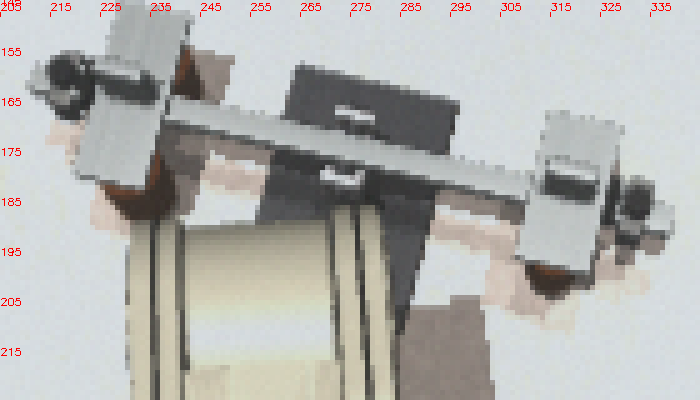

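View pics/j2.png

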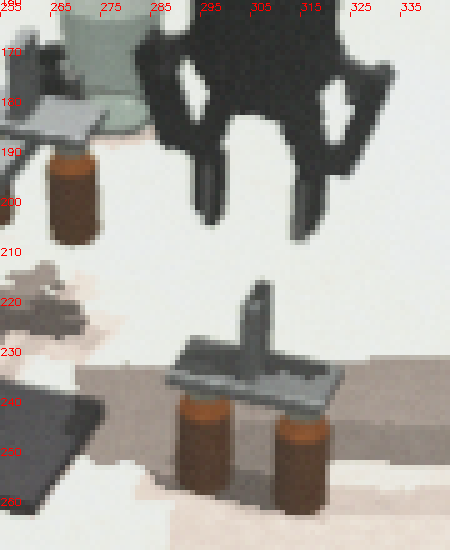

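```bash
python3 -m handwheel '[{"dx":0,"dy":0.02,"dz":0.8,"ax":0,"ay":0,"az":0},{"dx":0,"dy":0,"dz":0.8,"ax":0,"ay":0,"az":0},{"dx":0.01,"dy":0.02,"dz":0.8,"ax":0,"ay":0,"az":0},{"dx":0,"dy":0,"dz":0.74,"ax":0,"ay":0,"az":0},{"dx":0,"dy":0,"dz":0,"ax":0,"ay":0,"az":0},{"dx":0,"dy":0,"dz":0,"ax":0,"ay":0,"az":0}]'
python3 -m handwheel '[{"dx":0,"dy":0,"dz":0,"ax":0,"ay":0,"az":0},{"dx":0,"dy":0,"dz":0,"ax":0,"ay":0,"az":0},{"dx":0,"dy":0,"dz":0,"ax":0,"ay":0,"az":0},{"dx":0,"dy":0,"dz":0,"ax":0,"ay":0,"az":0},{"dx":0,"dy":0,"dz":0,"ax":0,"ay":0,"az":0}]' -1
python3 - <<'E'
from h import *
o=st();p=o["eef_pos"]
y=bar(-.062)
plan([(p[0],p[1],.211,-.208),(y[0],y[1],.31,BW)])
c=bot.camera("top")
E
```

```text
clock: 29.0
eef_pos: [0.43, 0.0331, 0.1116]
tool_rot: [0.777, 0.63, 0.0, -0.0]
ft_force: [-0.2, -0.4, 0.8]
grip_width: 0.0431
clock: 29.5
eef_pos: [0.4297, 0.0329, 0.112]
tool_rot: [0.777, 0.63, 0.001, 0.0]
ft_force: [-0.1, 0.8, 4.1]
grip_width: 0.0094
{'clock': 29.5, 'eef_pos': [0.4297, 0.0329, 0.112], 'tool_rot': [0.7767, 0.6299, 0.0006, 0.0003], 'ft_force': [-0.08, 0.7551, 4.0767], 'ft_torque': [0.1313, 0.0593, -0.0325], 'grip_width': 0.0094, 'joint_pos': [0.0763, 0.2234, -0.4058, 0.9402, 0.0001, 1.8551]}
14 end [ 0.5994 -0.0545  0.31  ] -0.229
[{"dx":0.0,"dy":0.0,"dz":-0.79,"ax":0.0,"ay":0.0,"az":0.0},{"dx":0.0,"dy":0.0,"dz":-0.79,"ax":0.0,"ay":0.0,"az":0.0},{"dx":0.0,"dy":0.0,"dz":-0.79,"ax":0.0,"ay":0.0,"az":0.0},{"dx":0.0,"dy":0.0,"dz":-0.8,"ax":0.0,"ay":0.0,"az":0.0},{"dx":0.0,"dy":0.0,"dz":-0.79,"ax":0.0,"ay":0.0,"az":0.0},{"dx":-0.22,"dy":0.82,"dz":-0.44,"ax":0.0,"ay":0.0,"az":0.02},{"dx":-0.22,"dy":0.82,"dz":-0.44,"ax":0.0,"ay":0.0,"az":0.01},{"dx":-0.22,"dy":0.82,"dz":-0.44,"ax":0.0,"ay":0.0,"az":0.02},{"dx":-0.22,"dy":0.82,"dz":-0.44,"ax":0.0,"ay":0.0,"az":0.01},{"dx":-0.22,"dy":0.82,"dz":-0.44,"ax":0.0,"ay":0.0,"az":0.02},{"dx":-0.21,"dy":0.82,"dz":-0.44,"ax":0.0,"ay":0.0,"az":0.01},{"dx":-0.21,"dy":0.82,"dz":-0.44,"ax":0.0,"ay":0.0,"az":0.02}]
[{"dx":-0.21,"dy":0.82,"dz":-0.44,"ax":0.0,"ay":0.0,"az":0.01},{"dx":-0.22,"dy":0.82,"dz":-0.44,"ax":0.0,"ay":0.0,"az":0.02}]
```

```bash
python3 -m handwheel '[{"dx":0.0,"dy":0.0,"dz":-0.85,"ax":0.0,"ay":0.0,"az":0.0},{"dx":0.0,"dy":0.0,"dz":-0.85,"ax":0.0,"ay":0.0,"az":0.0},{"dx":0.0,"dy":0.0,"dz":-0.85,"ax":0.0,"ay":0.0,"az":0.0},{"dx":0.0,"dy":0.0,"dz":-0.85,"ax":0.0,"ay":0.0,"az":0.0},{"dx":0.0,"dy":0.0,"dz":-0.85,"ax":0.0,"ay":0.0,"az":0.0},{"dx":-0.22,"dy":0.82,"dz":-0.44,"ax":0.0,"ay":0.0,"az":0.02},{"dx":-0.22,"dy":0.82,"dz":-0.44,"ax":0.0,"ay":0.0,"az":0.01},{"dx":-0.22,"dy":0.82,"dz":-0.44,"ax":0.0,"ay":0.0,"az":0.02},{"dx":-0.22,"dy":0.82,"dz":-0.44,"ax":0.0,"ay":0.0,"az":0.01},{"dx":-0.22,"dy":0.82,"dz":-0.44,"ax":0.0,"ay":0.0,"az":0.02},{"dx":-0.21,"dy":0.82,"dz":-0.44,"ax":0.0,"ay":0.0,"az":0.01},{"dx":-0.21,"dy":0.82,"dz":-0.44,"ax":0.0,"ay":0.0,"az":0.02}]'
python3 -m handwheel '[{"dx":-0.21,"dy":0.82,"dz":-0.3,"ax":0.0,"ay":0.0,"az":0.01},{"dx":-0.22,"dy":0.82,"dz":-0.2,"ax":0.0,"ay":0.0,"az":0.02},{"dx":0,"dy":0,"dz":0,"ax":0,"ay":0,"az":0},{"dx":0,"dy":0,"dz":0,"ax":0,"ay":0,"az":0}]'
python3 f.py
python3 - <<'E'
from h import *
st()
s=bot.camera("side");crop(s,180,110,110,130,5,"pics/k1.png",1.0)
y=bar(-.062);plan([(y[0],y[1],.19,BW)])
E
```

```text
clock: 30.75
eef_pos: [0.5616, -0.0354, 0.294]
tool_rot: [0.782, 0.623, -0.001, -0.001]
ft_force: [-0.8, -0.1, -2.4]
grip_width: 0.0095
clock: 31.15
eef_pos: [0.5986, -0.0547, 0.3056]
tool_rot: [0.783, 0.621, -0.001, -0.001]
ft_force: [-0.8, -0.0, -2.6]
grip_width: 0.0095
t 31.25 z,y,x [ 0.3062 -0.0622 -0.0013] Fbar [-0.2  0.9  1. ] 0.56 Fz -1.89
{'clock': 31.25, 'eef_pos': [0.5981, -0.0543, 0.3062], 'tool_rot': [0.7832, 0.6218, -0.0008, -0.0008], 'ft_force': [-0.0217, 1.0164, -1.3036], 'ft_torque': [0.0228, 0.0283, 0.0216], 'grip_width': 0.0094, 'joint_pos': [-0.0906, 0.4396, 0.4319, 1.5654, 0.0001, 1.709]}
5 end [ 0.5995 -0.0545  0.19  ] -0.2285
[{"dx":0.0,"dy":0.01,"dz":0.93,"ax":0.0,"ay":0.0,"az":0.0},{"dx":0.0,"dy":0.01,"dz":0.93,"ax":0.0,"ay":0.0,"az":0.0},{"dx":0.0,"dy":0.01,"dz":0.93,"ax":0.0,"ay":0.0,"az":0.0},{"dx":0.0,"dy":0.01,"dz":0.94,"ax":0.0,"ay":0.0,"az":0.0},{"dx":0.0,"dy":0.02,"dz":0.93,"ax":0.0,"ay":0.0,"az":0.0}]
```

View pics/k1.png

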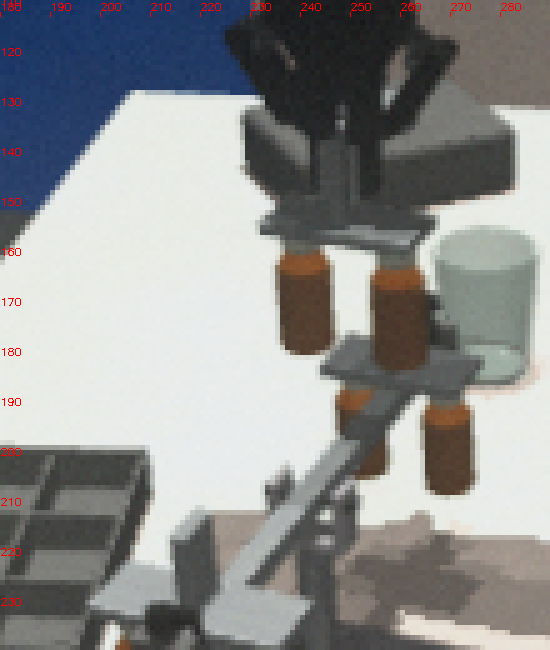

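```bash
python3 -m handwheel '[{"dx":0,"dy":0.02,"dz":0.93,"ax":0,"ay":0,"az":0},{"dx":0,"dy":0.02,"dz":0.93,"ax":0,"ay":0,"az":0},{"dx":0,"dy":0.02,"dz":0.93,"ax":0,"ay":0,"az":0},{"dx":0,"dy":0,"dz":0.93,"ax":0,"ay":0,"az":0},{"dx":0,"dy":0,"dz":0.6,"ax":0,"ay":0,"az":0},{"dx":0,"dy":0,"dz":0.2,"ax":0,"ay":0,"az":0},{"dx":0,"dy":0,"dz":0.12,"ax":0,"ay":0,"az":0},{"dx":0,"dy":0,"dz":0,"ax":0,"ay":0,"az":0}]'
python3 f.py
python3 -m handwheel '[{"dx":0,"dy":0,"dz":0.1,"ax":0,"ay":0,"az":0},{"dx":0,"dy":0,"dz":0.1,"ax":0,"ay":0,"az":0},{"dx":0,"dy":0,"dz":0.1,"ax":0,"ay":0,"az":0},{"dx":0,"dy":0,"dz":0,"ax":0,"ay":0,"az":0}]'
python3 f.py
python3 -m handwheel '[{"dx":0,"dy":0,"dz":0.08,"ax":0,"ay":0,"az":0},{"dx":0,"dy":0,"dz":0,"ax":0,"ay":0,"az":0}]'
python3 f.py
```

```text
clock: 32.1
eef_pos: [0.6005, -0.0548, 0.1916]
tool_rot: [0.783, 0.622, 0.0, 0.0]
ft_force: [0.1, 0.8, -1.5]
grip_width: 0.0093
t 32.2 z,y,x [ 0.1923 -0.0621  0.0016] Fbar [ 0.8 -0.8 -0.3] -0.11 Fz -1.8
clock: 32.6
eef_pos: [0.6, -0.0549, 0.183]
tool_rot: [0.783, 0.622, -0.0, -0.0]
ft_force: [-0.3, -0.7, -2.1]
grip_width: 0.0095
t 32.7 z,y,x [ 0.1834 -0.0623  0.0009] Fbar [-0.7 -0.1  0.2] -0.18 Fz -2.25
clock: 32.9
eef_pos: [0.6003, -0.0549, 0.1813]
tool_rot: [0.783, 0.622, -0.0, -0.0]
ft_force: [0.3, 0.2, -1.4]
grip_width: 0.009
t 33.0 z,y,x [ 0.1815 -0.0623  0.001 ] Fbar [ 0.3 -0.3 -0.7] -0.26 Fz -1.43
```

```bash
python3 -m handwheel '[{"dx":0,"dy":0,"dz":0.08,"ax":0,"ay":0,"az":0},{"dx":0,"dy":0,"dz":0.04,"ax":0,"ay":0,"az":0},{"dx":0,"dy":0,"dz":0,"ax":0,"ay":0,"az":0}]'
python3 f.py
python3 -m handwheel '[{"dx":0,"dy":0,"dz":0.04,"ax":0,"ay":0,"az":0},{"dx":0,"dy":0,"dz":0,"ax":0,"ay":0,"az":0}]'
python3 f.py
python3 - <<'E'
from h import *
s=bot.camera("side");crop(s,180,110,110,130,5,"pics/k2.png",1.0)
E
```

```text
clock: 33.3
eef_pos: [0.6004, -0.0551, 0.1786]
tool_rot: [0.783, 0.622, -0.0, 0.0]
ft_force: [0.5, -1.4, -1.2]
grip_width: 0.0091
t 33.4 z,y,x [ 0.1787 -0.0625  0.0012] Fbar [-1.2 -0.7 -1. ] -0.95 Fz -0.58
clock: 33.6
eef_pos: [0.6005, -0.055, 0.1776]
tool_rot: [0.783, 0.622, 0.0, 0.0]
ft_force: [-0.2, -1.2, -0.7]
grip_width: 0.0096
t 33.7 z,y,x [ 0.1776 -0.0624  0.0011] Fbar [-1.2 -1.7 -0.2] -1.03 Fz -0.05
```

View pics/k2.png

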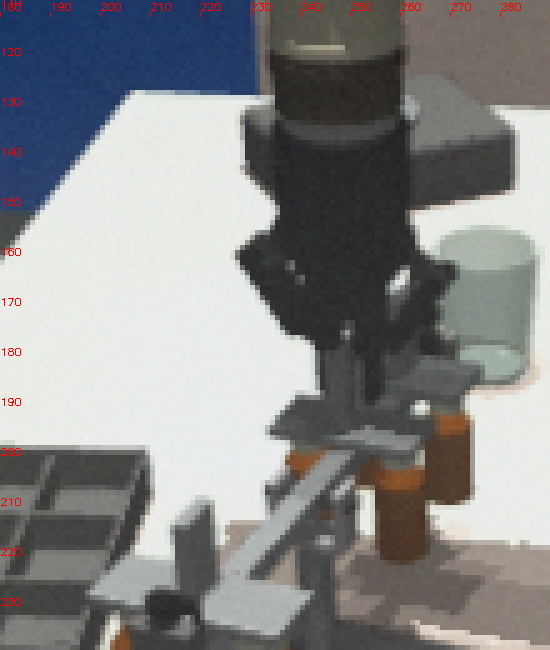

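```bash
python3 -m handwheel '[{"dx":-0.2,"dy":0,"dz":0,"ax":0,"ay":0,"az":0},{"dx":-0.3,"dy":0,"dz":0.01,"ax":0,"ay":0,"az":0},{"dx":-0.24,"dy":0,"dz":0.01,"ax":0,"ay":0,"az":0},{"dx":-0.06,"dy":0,"dz":0.01,"ax":0,"ay":0,"az":0},{"dx":0,"dy":0,"dz":0,"ax":0,"ay":0,"az":0}]'
python3 f.py
python3 -m handwheel '[{"dx":-0.06,"dy":0,"dz":0.01,"ax":0,"ay":0,"az":0},{"dx":0,"dy":0,"dz":0,"ax":0,"ay":0,"az":0}]'
python3 f.py
```

```text
clock: 34.25
eef_pos: [0.5957, -0.0751, 0.1769]
tool_rot: [0.784, 0.621, -0.0, 0.0]
ft_force: [-0.3, -0.5, 1.5]
grip_width: 0.009
t 34.35 z,y,x [ 0.177  -0.0829  0.0011] Fbar [-0.5 -1.4 -0.4] -0.76 Fz 0.81
clock: 34.55
eef_pos: [0.5957, -0.0755, 0.1767]
tool_rot: [0.783, 0.622, 0.0, -0.0]
ft_force: [-0.3, 0.6, 1.2]
grip_width: 0.0092
t 34.65 z,y,x [ 0.1767 -0.0834  0.0011] Fbar [0.5 0.3 1.9] 0.91 Fz 1.08
```

```bash
python3 -m handwheel '[{"dx":-0.05,"dy":0,"dz":0,"ax":0,"ay":0,"az":0},{"dx":0,"dy":0,"dz":0,"ax":0,"ay":0,"az":0}]'
python3 f.py
```

```text
clock: 34.85
eef_pos: [0.5953, -0.0769, 0.1766]
tool_rot: [0.783, 0.622, 0.0, -0.0]
ft_force: [0.7, 0.8, 1.7]
grip_width: 0.0091
t 34.95 z,y,x [ 0.1766 -0.0848  0.0011] Fbar [0.9 1.8 2.5] 1.74 Fz 0.96
```

```bash
python3 -m handwheel '[{"dx":-0.04,"dy":0,"dz":-0.02,"ax":0,"ay":0,"az":0},{"dx":0,"dy":0,"dz":0,"ax":0,"ay":0,"az":0}]'
python3 f.py
python3 -m handwheel '[{"dx":-0.04,"dy":0,"dz":0,"ax":0,"ay":0,"az":0},{"dx":0,"dy":0,"dz":0,"ax":0,"ay":0,"az":0}]'
python3 f.py
```

```text
clock: 35.15
eef_pos: [0.5949, -0.0782, 0.177]
tool_rot: [0.783, 0.622, -0.0, 0.0]
ft_force: [0.2, 0.6, -0.2]
grip_width: 0.0094
t 35.25 z,y,x [ 0.177  -0.0862  0.001 ] Fbar [0.6 1.1 1.2] 0.97 Fz -0.04
clock: 35.45
eef_pos: [0.5947, -0.0792, 0.177]
tool_rot: [0.783, 0.622, -0.0, -0.0]
ft_force: [0.8, 1.3, 0.7]
grip_width: 0.0096
t 35.55 z,y,x [ 0.177  -0.0872  0.0009] Fbar [1.5 0.7 1.4] 1.16 Fz 0.29
```

```bash
python3 -m handwheel '[{"dx":-0.04,"dy":0,"dz":0,"ax":0,"ay":0,"az":0},{"dx":0,"dy":0,"dz":0,"ax":0,"ay":0,"az":0}]'
python3 f.py
```

```text
clock: 35.75
eef_pos: [0.5944, -0.0801, 0.177]
tool_rot: [0.783, 0.622, -0.0, -0.0]
ft_force: [0.4, 1.3, 0.2]
grip_width: 0.0094
t 35.85 z,y,x [ 0.177  -0.0882  0.001 ] Fbar [1.4 1.  1.8] 1.37 Fz 0.65
```

```bash
python3 -m handwheel '[{"dx":-0.04,"dy":0,"dz":0,"ax":0,"ay":0,"az":0},{"dx":0,"dy":0,"dz":0,"ax":0,"ay":0,"az":0}]'
python3 f.py
python3 -m handwheel '[{"dx":-0.04,"dy":0,"dz":0,"ax":0,"ay":0,"az":0},{"dx":0,"dy":0,"dz":0,"ax":0,"ay":0,"az":0}]'
python3 f.py
```

```text
clock: 36.05
eef_pos: [0.5942, -0.081, 0.177]
tool_rot: [0.783, 0.622, -0.0, -0.0]
ft_force: [-0.1, 0.5, 0.5]
grip_width: 0.0089
t 36.15 z,y,x [ 0.177  -0.0891  0.001 ] Fbar [0.4 0.4 1.3] 0.7 Fz 0.31
clock: 36.35
eef_pos: [0.5941, -0.0814, 0.1769]
tool_rot: [0.783, 0.622, 0.0, -0.0]
ft_force: [0.9, 3.7, -0.5]
grip_width: 0.0096
t 36.45 z,y,x [ 0.1769 -0.0895  0.0009] Fbar [3.8 2.7 4.6] 3.72 Fz -0.41
```

```bash
python3 -m handwheel '[{"dx":-0.03,"dy":0,"dz":0,"ax":0,"ay":0,"az":0},{"dx":0,"dy":0,"dz":0,"ax":0,"ay":0,"az":0}]'
python3 f.py
```

```text
clock: 36.65
eef_pos: [0.5939, -0.082, 0.177]
tool_rot: [0.783, 0.622, 0.0, -0.0]
ft_force: [0.7, 4.0, -0.4]
grip_width: 0.009
t 36.75 z,y,x [ 0.1769 -0.0902  0.0009] Fbar [4.  5.3 5. ] 4.76 Fz -1.14
```

```bash

python3 -m handwheel '[{"dx":0,"dy":0,"dz":0,"ax":0,"ay":0,"az":0},{"dx":0,"dy":0,"dz":0,"ax":0,"ay":0,"az":0},{"dx":0,"dy":0,"dz":0,"ax":0,"ay":0,"az":0}]' -0.2
python3 -m handwheel '[{"dx":0,"dy":0,"dz":-0.4,"ax":0,"ay":0,"az":0},{"dx":0,"dy":0,"dz":-0.8,"ax":0,"ay":0,"az":0},{"dx":0,"dy":0,"dz":-0.9,"ax":0,"ay":0,"az":0},{"dx":0,"dy":0,"dz":-0.9,"ax":0,"ay":0,"az":0},{"dx":0,"dy":-1,"dz":-0.2,"ax":0,"ay":0,"az":0},{"dx":0,"dy":-1,"dz":0,"ax":0,"ay":0,"az":0},{"dx":0,"dy":-1,"dz":0,"ax":0,"ay":0,"az":0},{"dx":0,"dy":-1,"dz":0,"ax":0,"ay":0,"az":0},{"dx":0,"dy":-1,"dz":0,"ax":0,"ay":0,"az":0},{"dx":0,"dy":-1,"dz":0,"ax":0,"ay":0,"az":0},{"dx":0,"dy":-1,"dz":0,"ax":0,"ay":0,"az":0},{"dx":0,"dy":-1,"dz":0,"ax":0,"ay":0,"az":0}]' 
python3 -m handwheel '[{"dx":0,"dy":-1,"dz":0,"ax":0,"ay":0,"az":0},{"dx":0,"dy":-1,"dz":0,"ax":0,"ay":0,"az":0},{"dx":0,"dy":0,"dz":0,"ax":0,"ay":0,"az":0},{"dx":0,"dy":0,"dz":0,"ax":0,"ay":0,"az":0}]' 
python3 - <<'E'
from h import *
st()
c=bot.camera("top");crop(c,205,145,140,80,5,"pics/l1.png",1.7)
s=bot.camera("side");crop(s,180,150,110,120,6,"pics/l2.png",1.0)
E
```

```text
clock: 37.05
eef_pos: [0.5938, -0.0835, 0.1772]
tool_rot: [0.783, 0.621, -0.0, 0.001]
ft_force: [0.3, -0.4, -0.2]
grip_width: 0.0345
clock: 38.25
eef_pos: [0.3983, -0.0374, 0.258]
tool_rot: [0.783, 0.622, 0.0, 0.001]
ft_force: [-0.0, 0.8, 0.1]
grip_width: 0.0342
clock: 38.65
eef_pos: [0.3508, -0.0261, 0.2581]
tool_rot: [0.783, 0.622, 0.001, 0.001]
ft_force: [0.2, -0.5, -0.1]
grip_width: 0.034
{'clock': 38.65, 'eef_pos': [0.3508, -0.0261, 0.2581], 'tool_rot': [0.7832, 0.6217, 0.0009, 0.0011], 'ft_force': [0.2216, -0.5213, -0.139], 'ft_torque': [-0.055, -0.0512, -0.0287], 'grip_width': 0.034, 'joint_pos': [-0.0738, -0.062, -0.3118, 1.3181, -0.0004, 1.7259]}
```

View pics/l1.png

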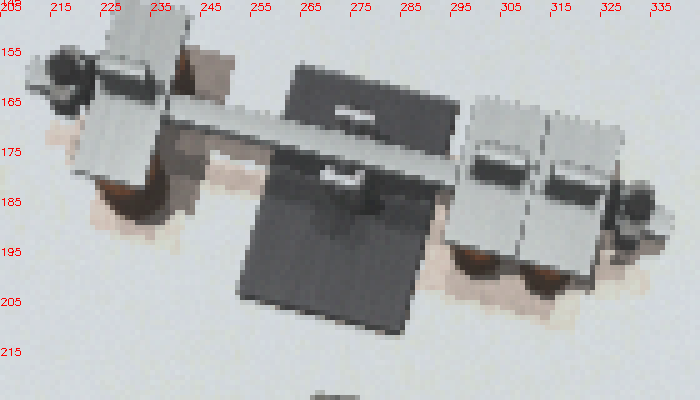

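View pics/l2.png

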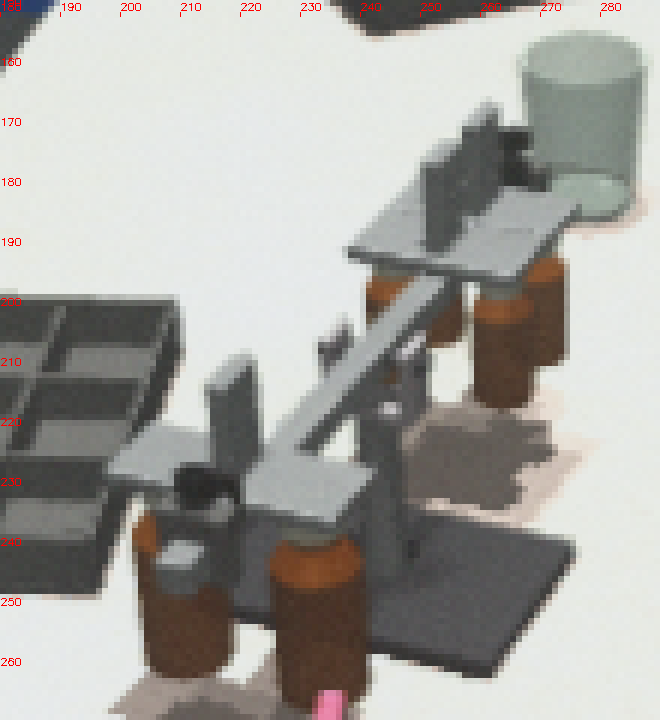

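```bash
python3 - <<'E'
from h import *
c=bot.camera("top");s=bot.camera("side")
g=lambda x,y:(atz(c,204.5+x/5,144.5+y/5,.148)[:2]-BM)@BY
print("outer small edge",(g(622,125)+g(592,272))/2,"seam",(g(546,113)+g(518,255))/2,"inner edge",(g(470,97)+g(446,242))/2,"large inner",(g(190,17)+g(157,183))/2)
print("left end level proj",proj(s,[*bar(.195),.14]),"+-.045:",proj(s,[*bar(.195),.149]))
for n in("beaker_c","wash_bottle_c"):
    print(n,[np.round(d["rect"],1).tolist() for d in bot.trace(n,c)][:1])
bot.job_done()
E
```

```text
outer small edge -0.1534293097629308 seam -0.10917150188580169 inner edge -0.065345942356383 large inner 0.10635595247593924
left end level proj [[208.231244   243.75458746]] +-.045: [[207.91635502 240.75463899]]
beaker_c [[409.0, 194.3, 32.2, 31.5]]
wash_bottle_c [[137.8, 180.2, 36.7, 28.7]]
the job is handed in; nothing more can be done
```

All three carriers are on the bar and let go: a small one against the right stop, the large one against the left stop, and the other small one against the first. I handed the job in at about 39 s of the 72 s allowed. No verdict is reported, so the checks below are my own.

**Contact by feel:** Each slide ended on a clear rise in force along the bar.

| Carrier | Peak force | Sliding friction within that |
|---|---|---|
| First small (right stop) | about 4.6 N | about 1 N |
| Large (left stop) | about 5 N | about 2 N |
| Second small (against the first) | about 4.8 N | about 1 N |

The peaks are above the 3 N you suggested but well under 10 N.

**Last pictures:**
- **Small carriers:** The plates touch. Measured edges are at -153, -109 and -65 mm from the bar's middle, 44 mm apart as they should be.
- **Right stop:** The outer plate edge reads 2–3 mm beyond my early picture estimate of the pad face (about -150 to -151 mm). That is within the camera error, so I relied on the force there.
- **Left stop:** The large plate's inner edge is at about 106 mm. This puts its centre near 128 mm, while the gripper stood at 133 mm when it felt the stop. I put this down to an off-centre grip on the tab and pixel error, and did not resolve it further.
- **Bar:** It looks level. The left end sits within about 2 pixels of its level position, where 0.045 rad would show as 3 pixels, so this is only a coarse check.
- **Bystanders:** The beaker and wash bottle are where they started, within about a pixel.

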